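# Count the ringed colony: dish onto the counter, pen held on the spot

## Robot

A 7-joint arm with a two-finger parallel gripper is mounted at the origin on a cart in front of the work surface, level with it; the furniture and walls round the work are solid. World frame = base frame: x ahead of the robot, y to its left, z up, the work surface at z = 0. Lengths are in m, angles in rad, forces in N, time in s.
With the tool pointing down it reaches from about 0.35 to 0.9 m from the base axis. Payload 7.2 kg.
Tool frame: the origin (TCP) lies midway between the tips of the shut fingers; the grasp point (between the pads) lies 19 mm behind it; z points along the fingers, x is the direction in which the jaws open and shut, and the axes are right-handed (so a half turn about z gives the same grasp; the last joint's range is limited). The gripper opens to 88 mm and grips with 3 to 60 N. Pads are 20 mm wide; open, the fingers measure 115 mm over their backs; the gripper's body (75 mm by 178 mm) begins 61 mm behind the grasp point.
Start: joints at [-0.068, 0.411, -0.013, 1.596, 0.006, 1.134, -0.082], TCP at [0.625, -0, 0.223] pointing down, gripper open.
Joint ranges: [-2.95, 2.95], [-0.29, 1.99], [-1.47, 1.44], [0.14, 2.54], [-1.03, 4.17], [0.13, 1.85], [-2.86, 2.86]. Speed limits (rad/s): [2.39, 2.39, 3.01, 3.01, 3.14, 3.14, 3.14].

## Interface

Orientations are given as a unit quaternion [w, x, y, z].
In Python, from workcell import robot gives the robot as it stands.
- The arm moves only by the tool servo_tool, never from a script. Its argument "targets" is a list of rows, each a list of 3 entries, a list of its own where there are three numbers: the turn, a rotation vector about the tool's x, y, z in rad, then the shift along the tool's x, y, z in m, then the finger opening in m, from 0 to 0.0878. A call has 1 to 8 rows; each row shifts and turns the commanded pose from where the row before left it, along the tool's axes as they then stand; what a row does not reach is not made up. A row lasts 1/12 s, in which the tool goes at most 41.7 mm and 7.16 degrees, less where a joint would pass 70% of its speed; a pose out of reach is approached as far as the arm can. A call with a gripper value outside its range is refused whole. The fingers move at their own pace and stop on an object; "grip_force" is the grip in N (left out, the last holds). Time passes only in rows, so rows that do not move let the fingers close. It gives the time, the measured TCP pose, the force and the opening at its end, in the units of the state.
- robot.get_obs(): the state, without advancing time (a new reading comes with each control period).
- robot.grab_frame(name): name is "scene" or "side" or "wrist"; returns a dict with "img" (400x640x3 uint8, blue, green, red), "fovy" (degrees; the focal length in pixels is half the picture's height over the tangent of half this angle, whatever the lens; pixels are square), "cx", "cy" (the principal point, pixels), "cam_to_world" (4x4, takes a point from camera to world coordinates). Camera axes: x right, y down, z forward; pixel columns grow to the right and rows downward; lengths in m; the calibration is good to about 2 mm. A picture is of the moment at which its call begins. There is no depth.
- robot.close_job(): hands the job in, once; it reports no verdict.
The state is a dict: "time": time; "q": joint angles; "joint_velocities": joint speeds; "joint_efforts": joint torques, N m; "ee_pos": TCP position; "ee_rot": TCP orientation; "contact_force": force on the tool from outside, world axes, zero at the start; "wrist_torque": the same for the moment, N m; "gripper_width": opening from 0.0 (shut) to 1.0 (fully open).
Only numpy, scipy, OpenCV 4.12 (cv2) and the standard library are available. Lean on these libraries where they do the work, as an engineer would, in place of code of your own. Each camera call takes 0.05 s, during which the arm holds its last target.

## Task

Put the culture dish that has the ringed colony onto the colony counter's touch plate, lying flat between its four lugs, then take the counting pen out of its leaning stand and touch the nib down inside the ring with the pen upright. Press lightly, just enough to sink the sprung touch plate to about the middle of its travel without bottoming it, and finish like that: still gripping the pen, pressed on the spot. Leave the other dish and the other things on the bench alone.

Things in the scene. Friction and masses are not known exactly. Their poses are not given: they have to be found in the camera images.
- dish_mid (a point): Centre, half-way up, of the dish to be counted: round, closed, 59 mm in diameter, 14 mm high, about 35 g, on the bench beside another of its size. Cream colonies show on its flat top; one, off-centre, is ringed with a black line 13 mm across. z is the dish's axis, up; x points from the centre to the ringed colony.
- dish_base (a point): Centre of the same dish's underside (7 mm below dish_mid).
- counter: Colony counter, fixed: flat grey and white housing 180 mm wide (its y), about 160 mm deep (its x) and 50 mm high, with a sloped control nose at its -x side. Origin on the bench under it; the touch plate's centre lies 22 mm along its +x; same axes as plate_seat.
- spot (a point): The ringed colony: centre of the drawn ring on the dish's top face, 13 mm from the dish's centre, 14 mm above its underside. The clear space inside the ring is 12 mm across.
- other_dish_mid (a point): Centre, half-way up, of the other dish of the same size, which has colonies but no ring: to be left where it is.
- plate_seat (a point): Where the dish goes: centre of the upper face of the counter's round white touch plate (112 mm across, 66 mm above the bench; sinks with it). z up, x away from the robot's side. Four lugs on it, at 45, 135, 225, 315 degrees between its x and y axes, 12 mm wide, 8 mm tall, inner faces 32 mm from the centre at the foot, leaning out as a funnel; fingers have room along its x or y axis.
- touch_plate (a joint): How far the sprung touch plate is pressed down: 0 = up, 0.006 m = bottomed. It starts to sink at about 2 N on the dish and takes about 1 N more for each mm, so the middle of its travel is at about 5 N.
- pen_mid (a point): Middle of the counting pen, a grey barrel 14 mm thick, 140 mm long, 35 g, with a nib 5 mm thick. z points from nib to tail (each 70 mm from here). It starts nib down in the stand, leaning 22 degrees (+-4) with its tail to the robot's side; the lowest 48 mm are in the sleeve (inner diameter 16 mm): draw it out along its axis. The barrel from 55 mm above the nib up is free to grip.
- pen_nib (a point): The end of the pen's nib, which must touch the spot; same axes as pen_mid.
- pen_stand: Heavy dark stand, fixed: round foot 72 mm in diameter with a steel sleeve 24 mm in diameter that leans 22 degrees towards the stand's own -x; the sleeve's mouth is about 64 mm above the bench. Origin under the middle of the foot, z up.
- timer_mid (a point): White lab timer, 62 x 62 x 19 mm, on the bench near the stand, its centre; leave alone.
- forceps_mid (a point): Steel forceps, 130 mm long, lying at the front edge of the bench before the counter; leave alone.
- label_roll_mid (a point): Roll of labels, 60 mm across and 26 mm high, its centre; behind the stand; leave alone.
- bottle_green_mid (a point): Small white bottle with a green cap, 52 mm across and 82 mm high, its centre; behind the stand; leave alone.
Mind the look-alikes: they are no part of the job. Leave any red look-alike of the part that bears dish_mid alone.

How it is judged:
On the way, in this order (a step that is already met when the one before it is completed fails the run):
1. the dish with the ringed colony lies flat on the touch plate between the lugs, let go (horizontal distance between dish_base and plate_seat below 0.005 m and z of dish_base in the frame of plate_seat between -0.002 and 0.002 m and angle between dish_base's own z axis and vertical below 0.06 rad and contact force between the fingers and dish below 0.1 N and linear speed of dish below 0.02 m/s), for 0.2 s.
2. the pen is out of its stand, carried by the gripper alone (horizontal distance between dish_base and plate_seat below 0.005 m and z of dish_base in the frame of plate_seat between -0.002 and 0.002 m and angle between dish_base's own z axis and vertical below 0.06 rad and contact force between the fingers and pen above 1 N and contact force between pen and pen_stand below 0.1 N and contact force between pen and dish below 0.1 N and distance between pen_nib and pen_stand above 0.075 m), for 0.1 s.
At the end, for the whole second after the job is handed in: Ringed dish flat between the lugs (centred within 5 mm, seated within 2 mm). Gripper still holds the pen upright within 10 deg, nib within 6 mm of the ring centre, pressing 2 to 10 N, plate sunk 1.2 to 5.2 mm of 6; nothing else of robot or pen touches dish or counter; all still (horizontal distance between dish_base and plate_seat below 0.005 m and z of dish_base in the frame of plate_seat between -0.002 and 0.002 m and angle between dish_base's own z axis and vertical below 0.06 rad and distance between pen_nib and spot below 0.006 m and angle between pen_nib's own z axis and vertical below 0.175 rad and height (world z) of pen_mid above 0.12 m and value of joint touch_plate between 0.0012 and 0.0052 m and contact force between pen and dish between 2 and 10 N and contact force between the fingers and pen above 1 N and contact force between each of the arm, the fingers and dish below 0.3 N and contact force between each of the fingers, the arm, pen and counter below 0.3 N and linear speed of each of pen, dish below 0.02 m/s); the arm keeps its last pose, push and grip.
It fails at once if the pen pressed hard on the dish (over 16 N) (contact force between pen and dish above 16 N).
It fails at once if the other dish moved by more than 2 cm (distance of other_dish_mid from where it was at the start of the episode above 0.02 m).
It fails at once if the timer, forceps, label roll or bottle moved by more than 2 cm (distance of any of timer_mid, forceps_mid, label_roll_mid, bottle_green_mid from where it was at the start of the episode above 0.02 m).
It also fails if it takes over 48 s, if anything falls off the work surface, if the arm or the gripper's body presses on something with over 40 N, if the wrist force passes 120 N, or if a joint passes its speed limit or range.

## Working session

There is one attempt and no reset: what is moved stays moved. The work goes in short steps, Python scripts to look and compute and a tool call to move; the robot and the scene stay as the last step left them, time stands still between calls to the robot, and variables do not carry over. Pictures are saved under pics/ and viewed, and the job is handed in when it is done.

Besides the shell and the picture viewer there is one more tool, called after ">>>" as name(argument=value, ...) on one line, values as JSON. servo_tool: Moves the arm, as the interface text tells. Its arguments: {"type":"object","properties":{"targets":{"type":"array","items":{"type":"array"}},"grip_force":{"type":"number"}},"required":["targets"]}

```bash
mkdir -p pics; ls
cat > h.py <<'E'
import numpy as np, cv2
from workcell import robot
from scipy.spatial.transform import Rotation as R
def grab(n,f):
    d=robot.grab_frame(n); cv2.imwrite('pics/'+f,d['img']); np.savez('pics/'+f[:-4]+'.npz',**{k:np.asarray(v) for k,v in d.items()}); return d
def K(d):
    f=200/np.tan(np.radians(float(d['fovy']))/2); return f
def ray(d,u,v):
    f=K(d);T=np.array(d['cam_to_world']);r=T[:3,:3]@np.array([(u-d['cx'])/f,(v-d['cy'])/f,1]);return T[:3,3],r/np.linalg.norm(r)
def plane(d,u,v,z):
    o,r=ray(d,u,v);return o+r*(z-o[2])/r[2]
def proj(d,p):
    T=np.array(d['cam_to_world']);c=T[:3,:3].T@(np.asarray(p)-T[:3,3]);f=K(d);return np.array([f*c[0]/c[2]+d['cx'],f*c[1]/c[2]+d['cy']])
def tri(rs):
    A=0;b=0
    for o,r in rs:
        P=np.eye(3)-np.outer(r,r);A=A+P;b=b+P@o
    x=np.linalg.solve(A,b);return x,[np.linalg.norm((np.eye(3)-np.outer(r,r))@(x-o)) for o,r in rs]
E
python3 - <<'E'
from h import *
for n in ['scene','side','wrist']:
    d=grab(n,n+'0.png'); print(n,d['fovy'],d['cx'],d['cy'],np.round(d['cam_to_world'],3).tolist())
print(robot.get_obs())
E
```

```text
pics
scene 53.7277869126139 320.45967166501833 205.8638284222383 [[0.919, -0.245, 0.308, 0.23], [-0.393, -0.599, 0.698, -0.757], [0.013, -0.763, -0.647, 0.787], [0.0, 0.0, 0.0, 1.0]]
side 52.76489963379415 310.3706812240062 190.95711618440527 [[-0.998, -0.044, 0.055, 0.52], [-0.067, 0.355, -0.933, 0.945], [0.022, -0.934, -0.357, 0.464], [0.0, 0.0, 0.0, 1.0]]
wrist 66.95912283292473 318.54368086564426 201.41186023827703 [[1.0, 0.001, -0.001, 0.625], [0.0, -0.965, -0.264, 0.072], [-0.001, 0.264, -0.965, 0.384], [0.0, 0.0, 0.0, 1.0]]
{'time': 0.15, 'q': array([-0.0682142 ,  0.41170025, -0.01271602,  1.59686548,  0.00560379,
        1.13428016, -0.08221175]), 'joint_velocities': array([-0.00021622, -0.00061103, -0.00010593, -0.00218686, -0.00074056,
        0.0002199 ,  0.00010922]), 'joint_efforts': array([ 1.23447033e-03, -5.88331139e+01,  6.41932636e-01, -2.91289848e+01,
       -5.37989591e-02,  1.57438387e-02,  1.06989046e-04]), 'ee_pos': array([ 6.24607609e-01, -2.37893348e-05,  2.22006542e-01]), 'ee_rot': array([ 4.35245231e-05,  9.99999815e-01,  1.57243336e-05, -6.07239721e-04]), 'contact_force': array([-0.37295508,  1.15304039, -0.20525763]), 'wrist_torque': array([ 5.78056679e-05, -4.57648292e-02, -3.81973655e-02]), 'gripper_width': 1.002036657020538}
```

View pics/scene0.png

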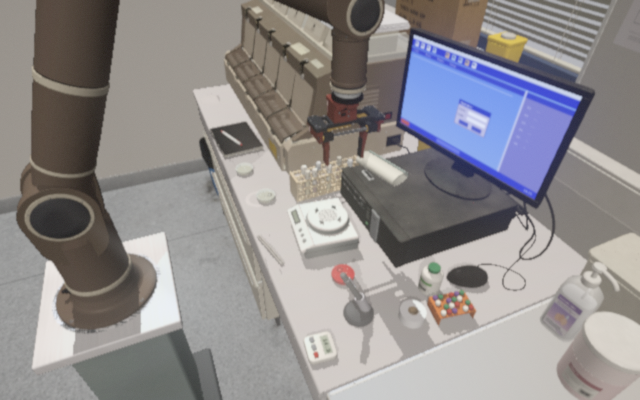

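View pics/side0.png

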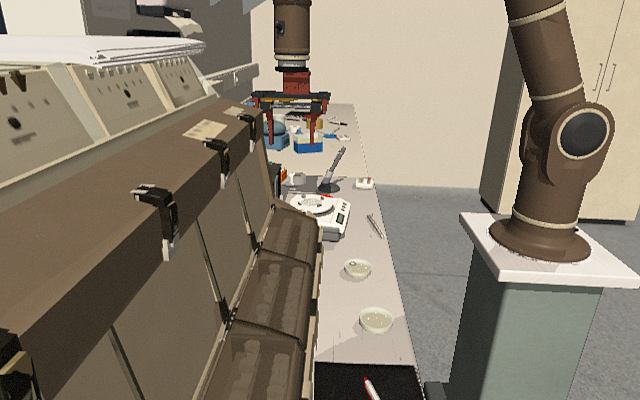

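View pics/wrist0.png

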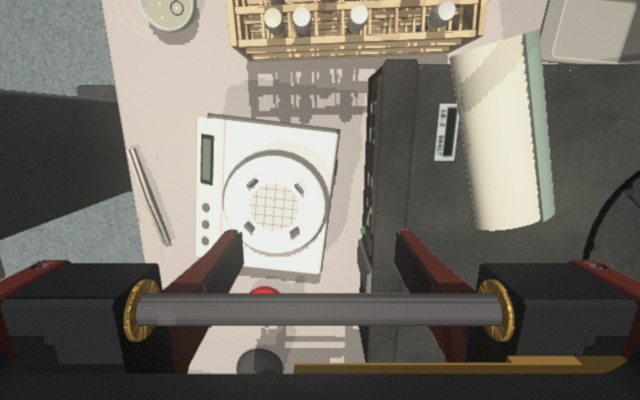

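The wrist picture shows the counter (plate centre about (274,205), lugs at (251,184), (299,184), (252,228), (294,232)), a ringed dish cut off at the top left (ring about (176,8)), forceps at (150,195), and the stand partly hidden at the bottom. The red look-alike lies by the stand.

Run:
```python
from h import *
s=dict(np.load('pics/scene0.npz'));w=dict(np.load('pics/wrist0.npz'));sd=dict(np.load('pics/side0.npz'))
print('dish wrist',plane(w,167,6,.014),'ring',plane(w,176,8,.014),'scene',plane(s,265,197,.014),plane(s,245,169,.014),'side',plane(sd,357,268,.014),plane(sd,376,319,.014))
for p in [(274,205),(251,184),(299,184),(252,228),(294,232)]: print('plate',plane(w,*p,.066))
print('stand foot',plane(s,358,313,.01),plane(w,260,362,.01))
print('stand mouth scene/side pen tail')
def crop(n,x,y,w_,h,k,o):
    im=cv2.imread(n)[y:y+h,x:x+w_];cv2.imwrite(o,cv2.resize(im,None,fx=k,fy=k,interpolation=cv2.INTER_CUBIC))
crop('pics/scene0.png',300,240,160,120,5,'pics/sc_pen.png')
crop('pics/side0.png',260,130,160,120,5,'pics/si_pen.png')
crop('pics/scene0.png',220,150,160,120,5,'pics/sc_dish.png')
```

```text
dish wrist [0.46156169 0.18936346 0.014     ] ring [0.47102765 0.18746172 0.014     ] scene [0.45583987 0.18181309 0.014     ] [0.43758313 0.35201494 0.014     ] side [0.46141735 0.20789744 0.014     ] [0.43547815 0.36950246 0.014     ]
plate [ 0.57631767 -0.01864488  0.066     ]
plate [0.55255366 0.00475486 0.066     ]
plate [0.60402259 0.00479065 0.066     ]
plate [ 0.550735   -0.04536079  0.066     ]
plate [ 0.59750872 -0.05007597  0.066     ]
stand foot [ 0.53020328 -0.30283051  0.01      ] [ 0.53725367 -0.27947261  0.01      ]
stand mouth scene/side pen tail
```

View pics/sc_pen.png

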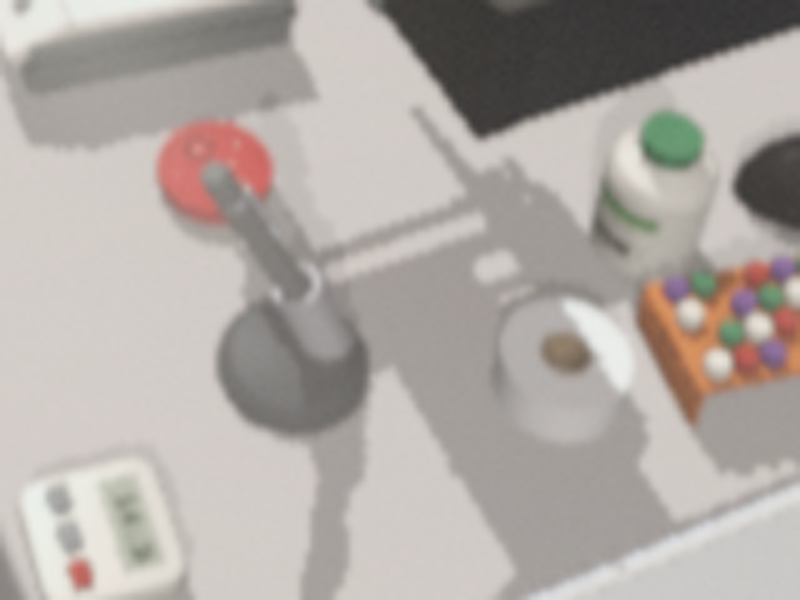

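View pics/si_pen.png

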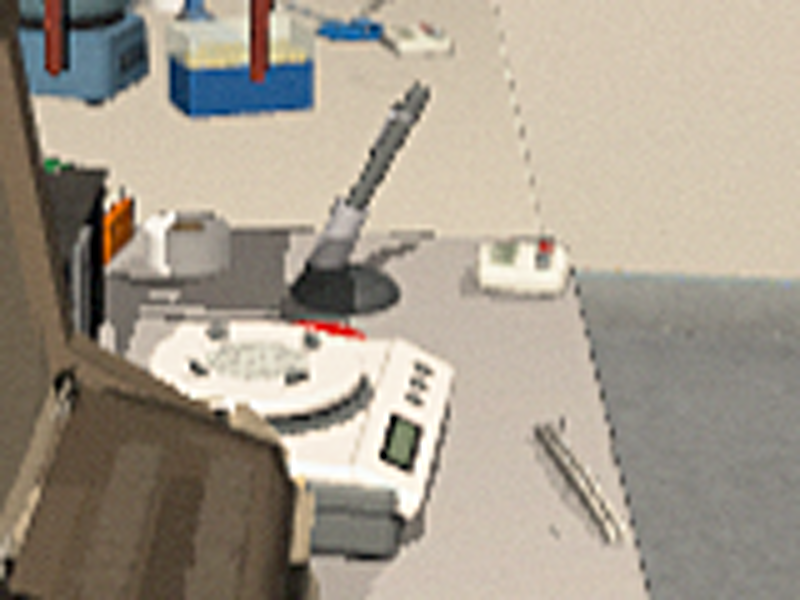

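View pics/sc_dish.png

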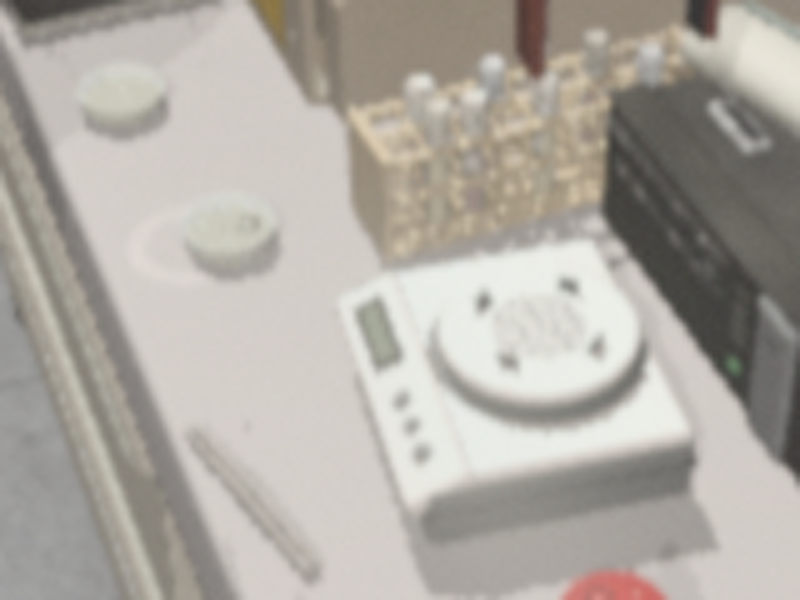

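The scene crop shows the ringed dish at scene (266,197), so it is the nearer one, with the plain one at (244,170). I'm moving the wrist camera over the ringed dish.

>>> servo_tool(targets=[[[0,0,0],[-0.027,-0.02,0],0.0878],[[0,0,0],[-0.027,-0.02,0],0.0878],[[0,0,0],[-0.027,-0.02,0],0.0878],[[0,0,0],[-0.027,-0.02,0],0.0878],[[0,0,0],[-0.027,-0.02,0],0.0878],[[0,0,0],[-0.027,-0.02,0],0.0878],[[0,0,0],[0,0,0],0.0878]])

```text
time: 0.73
ee_pos: [0.4583, 0.124, 0.2226]
ee_rot: [-0.001, 1.0, 0.003, -0.001]
contact_force: [-0.0, -0.1, -0.3]
gripper_width: 1.0
```

Run:
```python
from h import *
d=grab('wrist','wrist1.png');print(robot.get_obs()['ee_pos'],robot.get_obs()['ee_rot'])
```

```text
[0.46086028 0.12203995 0.22291339] [-2.42953011e-04  9.99997269e-01  2.32140785e-03 -1.20493949e-04]
```

View pics/wrist1.png

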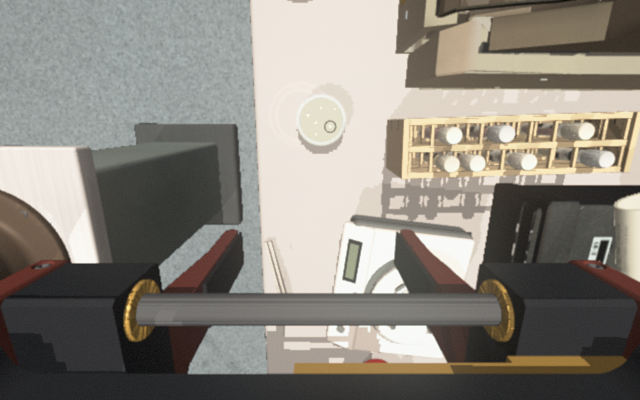

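The dish is at about (321,120) with its ring at (330,126), well clear of the tube rack. Next I fit circles and get the counter's plate and yaw from the first wrist picture.

Run:
```python
from h import *
d=dict(np.load('pics/wrist1.npz'));im=d['img']
c=im[70:170,270:370]; cv2.imwrite('pics/w1c.png',cv2.resize(c,None,fx=6,fy=6,interpolation=cv2.INTER_CUBIC))
hsv=cv2.cvtColor(c,cv2.COLOR_BGR2HSV)
m=cv2.inRange(hsv,(22,18,120),(60,255,255));m=cv2.morphologyEx(m,cv2.MORPH_CLOSE,np.ones((7,7)))
cs,_=cv2.findContours(m,0,1);k=max(cs,key=cv2.contourArea);(x,y),r=cv2.minEnclosingCircle(k);e=cv2.fitEllipse(k);print('dish',e,x,y,r)
u,v=e[0][0]+270,e[0][1]+70
for z in(.007,.014):print(z,plane(d,u,v,z), 'dia',np.linalg.norm(plane(d,u-e[1][0]/2,v,z)-plane(d,u+e[1][0]/2,v,z)))
g=cv2.cvtColor(c,cv2.COLOR_BGR2GRAY);mm=(g<110).astype(np.uint8);n,l,st,ce=cv2.connectedComponentsWithStats(mm)
for i in range(1,n):print(st[i],ce[i]+[270,70],plane(d,ce[i][0]+270,ce[i][1]+70,.014))
w=dict(np.load('pics/wrist0.npz'));c=w['img'][100:290,180:360];cv2.imwrite('pics/w0c.png',cv2.resize(c,None,fx=3.1,fy=3.1,interpolation=cv2.INTER_CUBIC))
```

```text
dish ((50.693870544433594, 51.20844268798828), (43.99759292602539, 45.80376434326172), 4.143823623657227) 50.68476867675781 51.74964904785156 24.138595581054688
0.007 [0.4606028  0.19367303 0.007     ] dia 0.053069423359358735
0.014 [0.46056983 0.19371863 0.014     ] dia 0.05208500416625363
```

View pics/w1c.png

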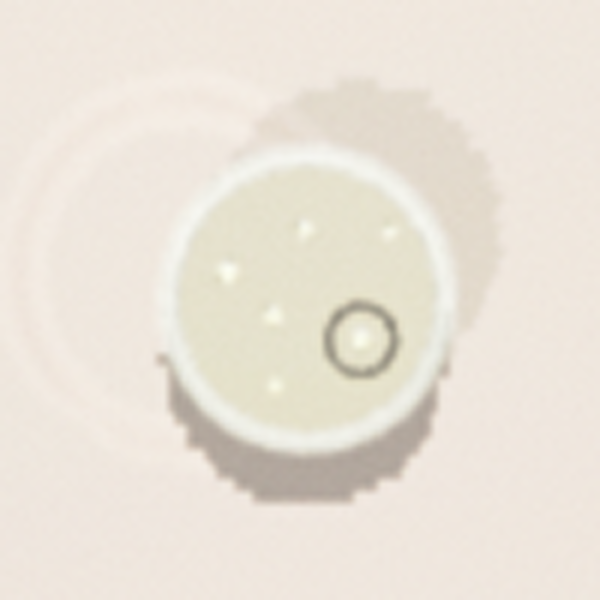

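View pics/w0c.png

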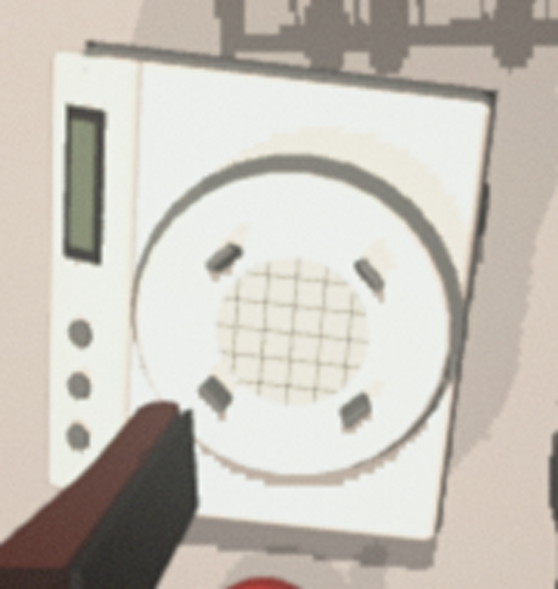

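Dish rim spans 50 px (59 mm, right), centre about (321.1,119.8); ring at (330.1,126.7). Now computing targets.

Run:
```python
from h import *
d=dict(np.load('pics/wrist1.npz'))
c=plane(d,321.1,119.8,.014);r=plane(d,330.1,126.5,.014);print(c,r,r-c,np.linalg.norm(r-c))
w=dict(np.load('pics/wrist0.npz'))
L=[plane(w,x/3.1+180,y/3.1+100,.070)[:2] for x,y in[(224,257),(369,275),(215,393),(355,410)]]
L=np.array(L);print(L,L.mean(0),[np.degrees(np.arctan2(*(b-a)[::-1])) for a,b in((L[0],L[1]),(L[2],L[3]),(L[2],L[0]),(L[3],L[1]))],[np.linalg.norm(x-L.mean(0)) for x in L])
im=w['img'];hsv=cv2.cvtColor(im,cv2.COLOR_BGR2HSV)[160:250,230:320]
m=cv2.inRange(hsv,(10,12,100),(40,255,255));m=cv2.morphologyEx(m,cv2.MORPH_CLOSE,np.ones((5,5)));m=cv2.morphologyEx(m,cv2.MORPH_OPEN,np.ones((7,7)))
k=max(cv2.findContours(m,0,1)[0],key=cv2.contourArea);e=cv2.fitEllipse(k);print(e);print(plane(w,e[0][0]+230,e[0][1]+160,.066))
s=dict(np.load('pics/scene0.npz'))
L=np.array([plane(s,x/5+220,y/5+150,.070)[:2] for x,y in[(484,301),(570,285),(510,360),(598,345)]]);print(L,L.mean(0))
```

```text
[0.46103653 0.19533147 0.014     ] [0.47180467 0.18771022 0.014     ] [ 0.01076815 -0.00762126  0.        ] 0.013192289765828065
[[ 5.54871589e-01  6.79092047e-03]
 [ 6.04241028e-01  5.32066162e-04]
 [ 5.48845926e-01 -4.24478093e-02]
 [ 5.98424556e-01 -4.88379548e-02]] [ 0.57659577 -0.02099069] [np.float64(-7.225179753318823), np.float64(-7.344311803491573), np.float64(83.02303477988), np.float64(83.28073819631591)] [np.float64(0.03526695853122786), np.float64(0.0350355422739827), np.float64(0.03507793990315816), np.float64(0.03538312597449617)]
((44.61135482788086, 46.075984954833984), (59.32594680786133, 61.403846740722656), 87.34002685546875)
[ 0.57693926 -0.01986822  0.066     ]
[[ 0.55506517  0.00390055]
 [ 0.60497081 -0.0017286 ]
 [ 0.54930328 -0.04591467]
 [ 0.59812788 -0.0529977 ]] [ 0.57686679 -0.02418511]
```

>>> servo_tool(targets=[[[0,0,0],[0,-0.018,0.01],0.0878],[[0,0,0],[0,-0.018,0.03],0.0878],[[0,0,0],[0,-0.018,0.035],0.0878],[[0,0,0],[0,-0.018,0.035],0.0878],[[0,0,0],[0,-0.001,0.035],0.0878],[[0,0,0],[0,0,0.03],0.0878],[[0,0,0],[0,0,0],0.0878],[[0,0,0],[0,0,0],0.0878]])

```text
time: 1.45
ee_pos: [0.4627, 0.1919, 0.0466]
ee_rot: [0.001, 1.0, -0.0, -0.002]
contact_force: [-0.7, 0.1, 0.2]
gripper_width: 0.999
```

Run:
```python
from h import *
d=grab('wrist','wrist2.png');print(robot.get_obs()['ee_pos'],robot.get_obs()['ee_rot'])
print(proj(d,[.461,.1953,.014]))
```

```text
[0.46382177 0.19246317 0.04810429] [ 2.41857391e-04  9.99999820e-01 -5.32457211e-04 -1.36869627e-04]
[315.29823995 223.75995018]
```

View pics/wrist2.png

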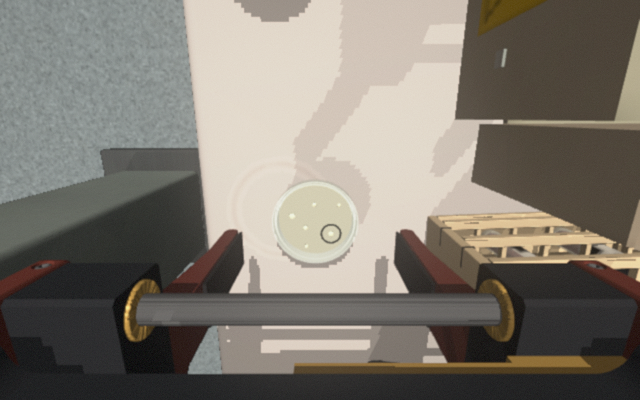

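Dish centre now at (315.5,222). The rack and the brown instrument lie to the right, so I'm checking clearance for the gripper body.

Run:
```python
from h import *
a=dict(np.load('pics/wrist1.npz'));b=dict(np.load('pics/wrist2.npz'))
print('dish',plane(b,315.5,222,.014))
print('rack corner TL',tri([ray(a,387,120),ray(b,428,216)]))
print('instr corner',plane(b,475,130,.1),plane(b,475,130,.0), plane(b,458,118,.15))
```

```text
dish [0.46114105 0.19656433 0.014     ]
rack corner TL (array([ 0.54253723,  0.19570737, -0.00149732]), [np.float64(0.00027170562223462457), np.float64(0.00027170562223456467)])
instr corner [0.51787521 0.2605147  0.1       ] [0.56785348 0.25679566 0.        ] [0.4894538  0.26453531 0.15      ]
```

Run:
```python
from h import *
a=dict(np.load('pics/wrist1.npz'));b=dict(np.load('pics/wrist2.npz'));s=dict(np.load('pics/scene0.npz'));w=dict(np.load('pics/wrist0.npz'))
cv2.imwrite('pics/w1r.png',cv2.resize(a['img'][90:190,370:480],None,fx=5,fy=5,interpolation=2))
cv2.imwrite('pics/w2r.png',cv2.resize(b['img'][190:300,400:520],None,fx=5,fy=5,interpolation=2))
for z in(.05,.06,.07,.08,.09):print(z,proj(a,[.5425,.1957,z]),proj(a,[.5425,.125,z]),proj(b,[.5425,.1957,z]),proj(s,[.5425,.1957,z]))
```

```text
0.05 [397.64108116 120.03514513] [392.92808549 184.90919522] [459.04622365 244.71094525] [289.41202057 178.9222887 ]
0.06 [400.05768986 120.0643854 ] [395.0722296  186.82434529] [467.41018194 252.30467319] [289.29227468 176.33572834]
0.07 [402.62800387 120.09548546] [397.34488295 188.85427985] [476.84121221 260.8672073 ] [289.17126468 173.72186262]
0.08 [405.3671692  120.12862857] [399.75795575 191.00963709] [487.55743347 270.59658016] [289.04897043 171.08025687]
0.09 [408.29238942 120.1640229 ] [402.32487691 193.30241173] [499.8407587  281.74874362] [288.9253714  168.41046713]
```

View pics/w1r.png

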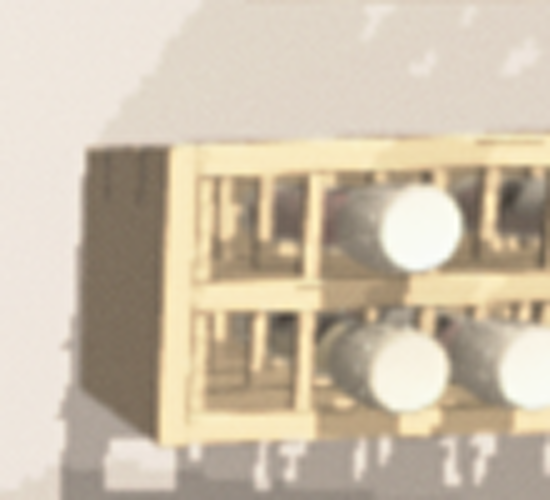

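View pics/w2r.png

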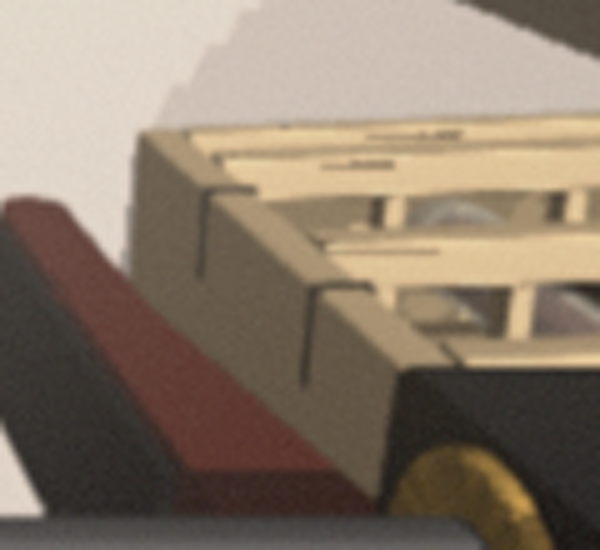

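Run:
```python
from h import *
a=dict(np.load('pics/wrist1.npz'));b=dict(np.load('pics/wrist2.npz'));s=dict(np.load('pics/scene0.npz'));w=dict(np.load('pics/wrist0.npz'))
print(tri([ray(a,404.5,119),ray(b,428,216)]));print(plane(a,387,120,0),plane(a,386,167,0))
print(plane(b,515-35,264,.07))
for z in (.05,.06,.07,.08):print(z,plane(a,404.5,119,z),plane(b,428,216,z),plane(a,402.5,178,z))
print(plane(a,636,112,.05),plane(a,632,178,.05))
```

```text
(array([ 0.55716179,  0.19406104, -0.01312427]), [np.float64(0.009817743739499047), np.float64(0.009817743739498803)])
[0.54196275 0.19559197 0.        ] [0.54450908 0.13764746 0.        ]
[0.54431872 0.19397995 0.07      ]
0.05 [0.54972832 0.19681292 0.05      ] [0.5234002  0.21269678 0.05      ] [0.55266698 0.13298509 0.05      ]
0.06 [0.54700965 0.19679253 0.06      ] [0.51963381 0.21597633 0.06      ] [0.54986042 0.13487362 0.06      ]
0.07 [0.54429099 0.19677214 0.07      ] [0.51586742 0.21925587 0.07      ] [0.54705387 0.13676215 0.07      ]
0.08 [0.54157232 0.19675175 0.08      ] [0.51210102 0.22253541 0.08      ] [0.54424732 0.13865069 0.08      ]
[0.79397505 0.20555273 0.05      ] [0.80947147 0.13476792 0.05      ]
```

The rack's near face is at x≈0.5425 and its top is about 0.073 m up, so the gripper body (0.083 m up at the grasp) clears it. The tubes start at about x = 0.575. Descending and gripping.

>>> servo_tool(targets=[[[0,0,0],[-0.003,-0.003,0.005],0.0878],[[0,0,0],[0,0,0.02],0.0878],[[0,0,0],[0,0,0.015],0.0878],[[0,0,0],[0,0,0.005],0.0878],[[0,0,0],[0,0,0],0.0878],[[0,0,0],[0,0,0],0.0878]])

```text
time: 2.0
ee_pos: [0.4609, 0.1963, 0.0038]
ee_rot: [-0.0, 1.0, -0.0, 0.001]
contact_force: [-0.2, -0.7, 0.5]
gripper_width: 1.0
```

Run:
```python
from h import *
d=grab('wrist','wrist3.png');o=robot.get_obs();print(o['ee_pos'],o['ee_rot'],o['contact_force'])
```

```text
[0.46097992 0.19638371 0.00396512] [-4.50186638e-04  9.99999409e-01 -1.31656576e-04  9.81058608e-04] [-0.07935986  0.38811696  0.45422424]
```

View pics/wrist3.png

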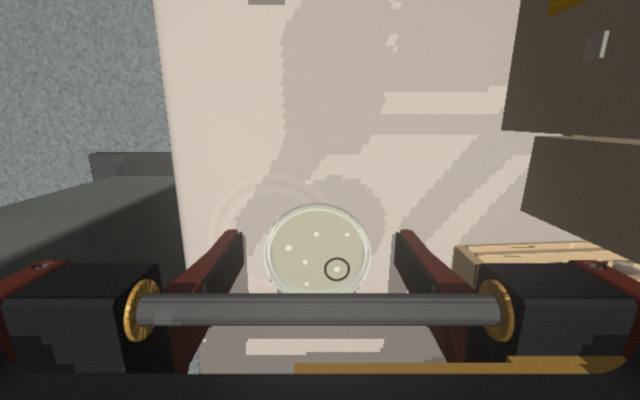

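The dish is centred between the fingers (centre about (318,250)). Closing.

>>> servo_tool(targets=[[[0,0,0],[0,0,0],0.05],[[0,0,0],[0,0,0],0.05],[[0,0,0],[0,0,0],0.05],[[0,0,0],[0,0,0],0.05],[[0,0,0],[0,0,0],0.05],[[0,0,0],[0,0,0],0.05]], grip_force=15)

```text
time: 2.55
ee_pos: [0.4601, 0.196, 0.0028]
ee_rot: [-0.0, 1.0, -0.0, 0.0]
contact_force: [-0.2, -0.4, 4.3]
gripper_width: 0.665
```

>>> servo_tool(targets=[[[0,0,0],[0,0,0],0.05],[[0,0,0],[0,0,-0.01],0.05],[[0,0,0],[0,0,-0.02],0.05],[[0,0,0],[0,0,-0.03],0.05],[[0,0,0],[0,0,-0.03],0.05],[[0,0,0],[0,0,-0.03],0.05],[[0,0,0],[0,0,-0.02],0.05],[[0,0,0],[0,0,0],0.05]])

```text
time: 3.22
ee_pos: [0.4621, 0.1971, 0.1475]
ee_rot: [-0.002, 1.0, -0.0, 0.003]
contact_force: [1.0, 0.2, -0.2]
gripper_width: 0.667
```

Run:
```python
from h import *
d=grab('wrist','wrist4.png');o=robot.get_obs();print(o['ee_pos'],o['ee_rot'],o['contact_force'],o['gripper_width']*87.8)
```

```text
[0.46123934 0.19658684 0.14523105] [-1.03858792e-03  9.99997094e-01 -8.41560788e-05  2.17384292e-03] [ 0.47285436 -1.14044992 -0.758651  ] 58.57577522050091
```

View pics/wrist4.png

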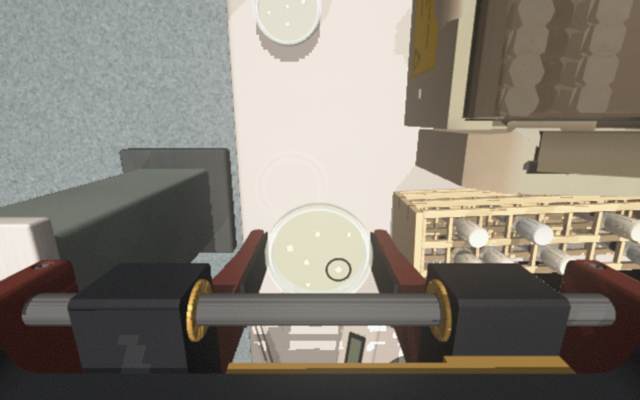

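Run:
```python
from h import *
for n in('wrist3','wrist4'):
    d=dict(np.load(f'pics/{n}.npz'));im=d['img'];z=0.014 if n=='wrist3' else .1452-.0032+.014
    c=im[190:295,255:385]
    hsv=cv2.cvtColor(c,cv2.COLOR_BGR2HSV);m=cv2.inRange(hsv,(22,28,100),(60,255,255));m=cv2.morphologyEx(m,cv2.MORPH_CLOSE,np.ones((9,9)))
    k=max(cv2.findContours(m,0,1)[0],key=cv2.contourArea);x,y,w_,h=cv2.boundingRect(k);print(n,x+255,y+190,w_,h)
    uc=255+x+w_/2
    p=plane(d,uc,190+y,z);q=plane(d,255+x,250,z);r=plane(d,255+x+w_,250,z);print('inner top edge',p,'width',np.linalg.norm(q-r))
d=dict(np.load('pics/wrist4.npz'))
z=.156
print('rim top',plane(d,319.5,204,z),'widest',plane(d,266.5,254,z),plane(d,372.5,254,z),'ring',plane(d,338.5,269.5,z))
cv2.imwrite('pics/w4c.png',cv2.resize(d['img'][190:300,250:390],None,fx=5,fy=5,interpolation=2))
```

```text
wrist3 272 204 91 91
inner top edge [0.46091521 0.22581697 0.014     ] width 0.04942982584715129
wrist4 274 203 90 92
inner top edge [0.46293714 0.22665428 0.156     ] width 0.049410102343097256
rim top [0.46320067 0.22610786 0.156     ] widest [0.43405971 0.19758434 0.156     ] [0.4924731  0.19742078 0.156     ] ring [0.47386957 0.18804883 0.156     ]
```

View pics/w4c.png

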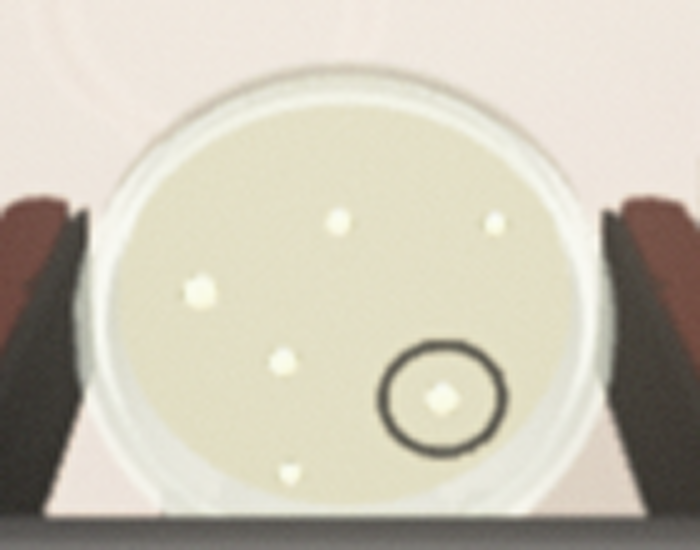

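The dish is held centrally (rim y edge 0.226, so its centre y is 0.1965, the same as the TCP) and flat. Carrying it to the plate: first along −y, then +x.

>>> servo_tool(targets=[[[0,0,0],[0,0.015,0],0.05],[[0,0,0],[0,0.03,0],0.05],[[0,0,0],[0,0.03,0],0.05],[[0,0,0],[0.01,0.03,0],0.05],[[0,0,0],[0.02,0.03,0],0.05],[[0,0,0],[0.03,0.03,0],0.05],[[0,0,0],[0.025,0.025,0],0.05],[[0,0,0],[0.02,0.017,0],0.05]])

```text
time: 3.93
ee_pos: [0.5651, -0.014, 0.1415]
ee_rot: [0.001, 1.0, -0.001, -0.001]
contact_force: [0.8, 1.2, -1.6]
gripper_width: 0.667
```

>>> servo_tool(targets=[[[0,0,0],[0.01,0.01,0],0.05],[[0,0,0.03],[0,0,0],0.05],[[0,0,0.05],[0,0,0],0.05],[[0,0,0.046],[0,0,0.01],0.05],[[0,0,0],[0,0,0.015],0.05],[[0,0,0],[0,0,0.015],0.05],[[0,0,0],[0,0,0],0.05],[[0,0,0],[0,0,0],0.05]])

```text
time: 4.6
ee_pos: [0.573, -0.0197, 0.1015]
ee_rot: [0.0, 0.998, -0.062, -0.002]
contact_force: [0.3, 0.7, -0.1]
gripper_width: 0.667
```

Run:
```python
from h import *
d=grab('wrist','wrist5.png');grab('scene','scene5.png');o=robot.get_obs();print(o['ee_pos'],o['ee_rot'],o['contact_force'],o['gripper_width']*87.8)
r=R.from_quat(np.roll(o['ee_rot'],-1)).as_matrix();print(r)
print('shift tool to target',r.T@(np.array([.577,-.0205,.070])-o['ee_pos']))
```

```text
[ 0.57443339 -0.02003018  0.10302027] [-8.26137925e-05  9.98032842e-01 -6.26932029e-02 -3.43598508e-05] [-0.81474585  0.12148016  0.13267868] 58.60784481667431
[[ 9.92139122e-01 -1.25139757e-01 -5.82258727e-05]
 [-1.25139745e-01 -9.92139111e-01  1.69210815e-04]
 [-7.89431657e-05 -1.60594298e-04 -9.99999984e-01]]
shift tool to target [0.00260784 0.00015025 0.03302004]
```

View pics/wrist5.png

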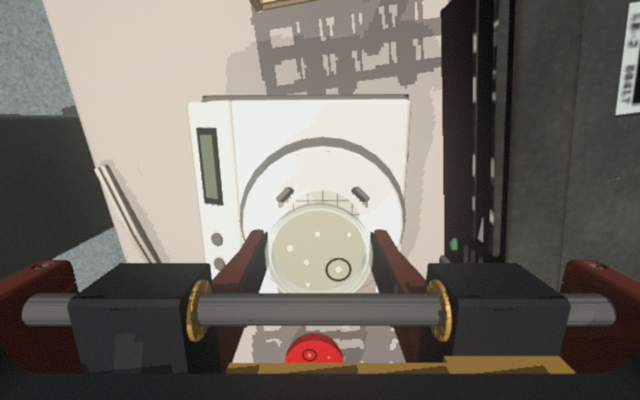

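View pics/scene5.png

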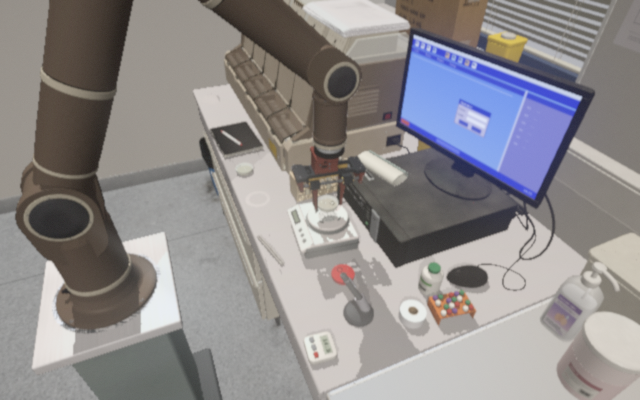

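The rear lugs are at (285,194) and (361,194), midpoint 323 against the dish's 319.5, which agrees with the +2.6 mm x still to go. Checking y from the same lugs.

Run:
```python
from h import *
d=dict(np.load('pics/wrist5.npz'));o=np.array([.57443,-.02003,.103]);q=[9.98032842e-01,-6.26932029e-02,-3.4e-05,-8e-5]
r=R.from_quat(q).as_matrix()
for p in[(285,194),(361,194)]:
    w=plane(d,*p,.070);print(w,r.T@(w-o))
for p in[(266.5,250),(372.5,250),(319.5,204)]:
    w=plane(d,*p,.1138);print('dish',w,r.T@(w-o))
```

```text
[0.55464137 0.00740796 0.07      ] [-0.02306408 -0.0247408   0.03300564]
[0.60423868 0.00123399 0.07      ] [ 0.02691596 -0.02482196  0.03300176]
dish [ 0.54651864 -0.01179705  0.1138    ] [-0.02872306 -0.00467709 -0.01079704]
dish [ 0.6028492  -0.01877025  0.1138    ] [ 0.02803731 -0.0048079  -0.01080144]
dish [0.57786307 0.0101159  0.1138    ] [-0.00036721 -0.03034022 -0.01079526]
```

>>> servo_tool(targets=[[[0,0,0],[0.0022,0.0005,0],0.05],[[0,0,0],[0,0,0.01],0.05],[[0,0,0],[0,0,0.01],0.05],[[0,0,0],[0,0,0.006],0.05],[[0,0,0],[0,0,0.003],0.05],[[0,0,0],[0,0,0.002],0.05],[[0,0,0],[0,0,0],0.05],[[0,0,0],[0,0,0],0.05]])

```text
time: 5.37
ee_pos: [0.5766, -0.0212, 0.0716]
ee_rot: [-0.0, 0.998, -0.063, -0.0]
contact_force: [0.2, 0.3, -0.5]
gripper_width: 0.668
```

Run:
```python
from h import *
d=grab('wrist','wrist6.png');o=robot.get_obs();print(o['ee_pos'],o['ee_rot'],o['contact_force'],o['gripper_width']*87.8)
```

```text
[ 0.57679057 -0.02123717  0.07182646] [-2.91557601e-05  9.98016819e-01 -6.29475561e-02  1.84056359e-04] [-0.84510177 -1.02495221 -1.1404847 ] 58.83361724420638
```

View pics/wrist6.png

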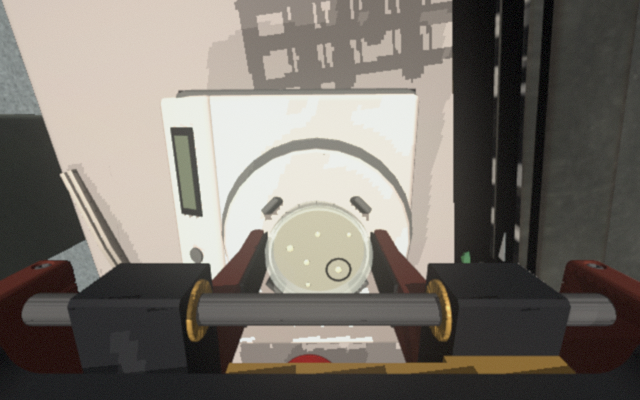

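The lug midpoint is now 316.5 against the dish's 319.5, so I overshot by about 1.3 mm. I'll step back 1.2 mm and lower the last bit.

>>> servo_tool(targets=[[[0,0,0],[-0.0012,0,0],0.05],[[0,0,0],[0,0,0.001],0.05],[[0,0,0],[0,0,0.001],0.05],[[0,0,0],[0,0,0],0.05],[[0,0,0],[0,0,0],0.05]])

```text
time: 5.83
ee_pos: [0.5754, -0.0211, 0.0697]
ee_rot: [-0.0, 0.998, -0.063, -0.0]
contact_force: [-0.7, 0.4, -0.3]
gripper_width: 0.668
```

Run:
```python
from h import *
d=grab('wrist','wrist7.png');ob=robot.get_obs();o=ob['ee_pos'];print(o,ob['ee_rot'],ob['contact_force'])
r=R.from_quat(np.roll(ob['ee_rot'],-1)).as_matrix()
cv2.imwrite('pics/w7c.png',cv2.resize(d['img'][180:300,240:400],None,fx=5,fy=5,interpolation=2))
```

```text
[ 0.57544237 -0.02110571  0.06968016] [-9.94062412e-06  9.98015745e-01 -6.29648377e-02  4.60023692e-05] [-0.16108997  0.30406559 -0.72781077]
```

View pics/w7c.png

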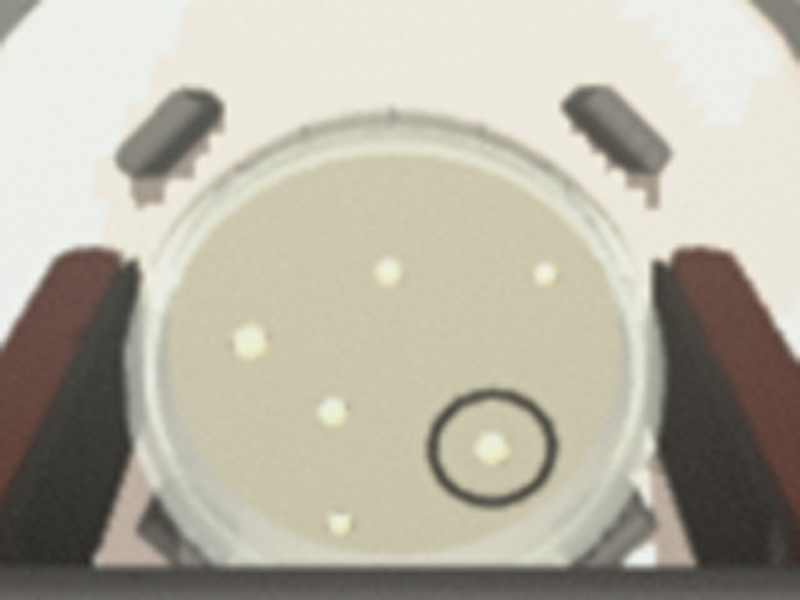

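The dish is well centred between the four lugs (crop: lug midpoint 393, dish 396). Lowering slightly, releasing, and backing up.

>>> servo_tool(targets=[[[0,0,0],[0,0,0.0008],0.05],[[0,0,0],[0,0,0],0.05],[[0,0,0],[0,0,0],0.063],[[0,0,0],[0,0,0],0.068],[[0,0,0],[0,0,0],0.075],[[0,0,0],[0,0,0],0.08],[[0,0,0],[0,0,0],0.08],[[0,0,0],[0,0,0],0.08]])

```text
time: 6.55
ee_pos: [0.5754, -0.0211, 0.0688]
ee_rot: [0.0, 0.998, -0.063, 0.0]
contact_force: [0.4, -0.1, 0.7]
gripper_width: 0.909
```

>>> servo_tool(targets=[[[0,0,0],[0,0,-0.01],0.08],[[0,0,0],[0,0,-0.02],0.08],[[0,0,0],[0,0,-0.03],0.08],[[0,0,0],[0,0,-0.03],0.08],[[0,0,0],[0,0.01,-0.03],0.08],[[0,0,0],[0,0.025,-0.02],0.08],[[0,0,0],[0,0.025,0],0.08],[[0,0,0],[0,0.01,0],0.08]])

```text
time: 7.22
ee_pos: [0.5668, -0.0944, 0.2114]
ee_rot: [0.001, 0.998, -0.065, 0.002]
contact_force: [-0.6, -1.3, 0.4]
gripper_width: 0.912
```

Run:
```python
from h import *
d=grab('wrist','wrist8.png');grab('side','side8.png');ob=robot.get_obs();print(ob['ee_pos'],ob['ee_rot'],ob['contact_force'])
```

```text
[ 0.56601935 -0.09267624  0.20913432] [ 3.17571646e-04  9.97891990e-01 -6.48958681e-02  3.79224982e-05] [0.49070071 0.21978282 0.30682418]
```

View pics/wrist8.png

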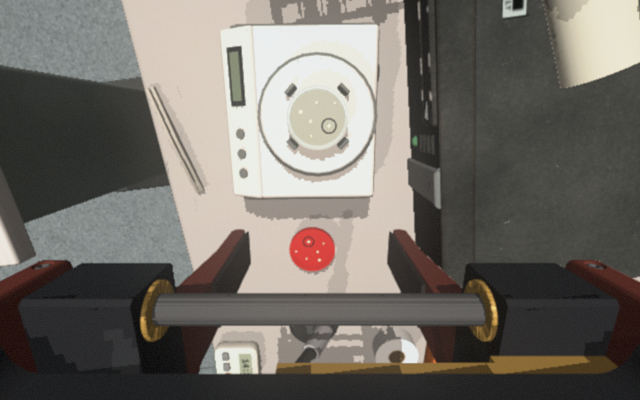

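View pics/side8.png

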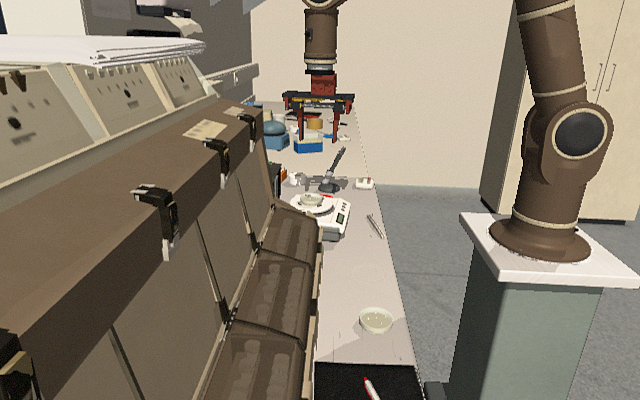

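The dish is seated between the lugs (its centre about (317.5,118), lug mean (317.5,116.5), ring at (328.5,126)), and the other dish hasn't moved in the side view. Now the pen: rough triangulation, then a wrist view over the stand.

Run:
```python
from h import *
w=dict(np.load('pics/wrist8.npz'));im=w['img']
cv2.imwrite('pics/w8c.png',cv2.resize(im[70:170,265:375],None,fx=6,fy=6,interpolation=2))
s=dict(np.load('pics/scene0.npz'));sd=dict(np.load('pics/side0.npz'))
t=tri([ray(s,343,275),ray(sd,344,147.6)]);m=tri([ray(s,360,297),ray(sd,329,172)]);print('tail',t,'mouth',m,np.linalg.norm(t[0]-m[0]))
```

```text
tail (array([ 0.49119514, -0.28578603,  0.14338038]), [np.float64(0.0012922285630989957), np.float64(0.001292228563099022)]) mouth (array([ 0.53447854, -0.29511085,  0.05800886]), [np.float64(0.0007048206565153882), np.float64(0.0007048206565153109)]) 0.09617016958565008
```

>>> servo_tool(targets=[[[0,0,0],[0,0.02,-0.01],0.08],[[0,0,0],[0,0.036,-0.01],0.08],[[0,0,0],[0,0.036,-0.01],0.08],[[0,0,0],[0,0.036,-0.01],0.08],[[0,0,0],[0,0.036,0],0.08],[[0,0,0],[0,0.036,0],0.08],[[0,0,0],[0,0.036,0],0.08],[[0,0,0],[0,0.034,0],0.08]])

```text
time: 7.98
ee_pos: [0.533, -0.358, 0.2478]
ee_rot: [-0.001, 0.998, -0.062, -0.001]
contact_force: [0.3, 0.3, -0.8]
gripper_width: 0.907
```

>>> servo_tool(targets=[[[0,0,0],[0,0,0],0.08],[[0,0,0],[0,0,0],0.08]])

```text
time: 8.15
ee_pos: [0.5322, -0.3587, 0.2473]
ee_rot: [-0.001, 0.998, -0.064, -0.001]
contact_force: [0.3, -0.6, -0.4]
gripper_width: 0.913
```

Run:
```python
from h import *
d=grab('wrist','wrist9.png');ob=robot.get_obs();print(ob['ee_pos'],ob['ee_rot'],ob['contact_force'])
```

```text
[ 0.53312464 -0.35672346  0.24748652] [-1.10061002e-03  9.98027765e-01 -6.27591311e-02 -8.12134506e-04] [0.47815056 0.77718587 0.29482548]
```

View pics/wrist9.png

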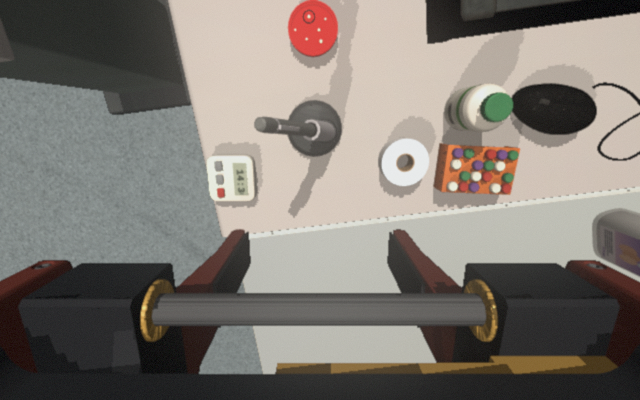

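View pics/w8c.png

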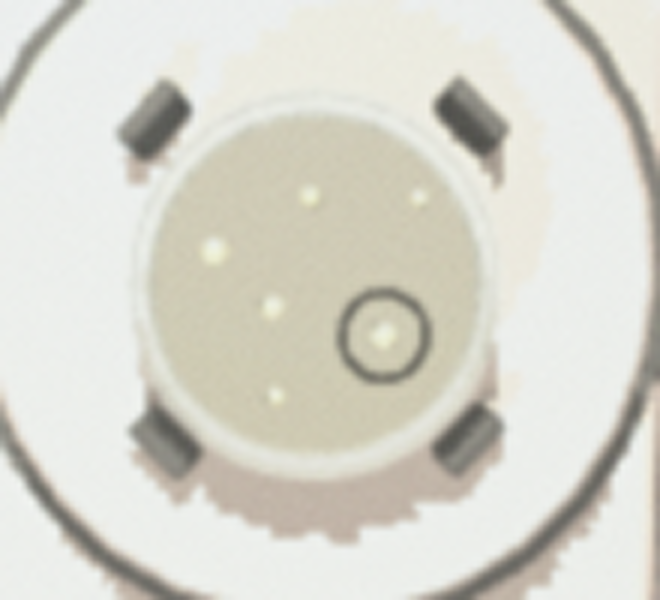

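The dish sits evenly between the lugs (centre offset under 1 mm). The wrist picture shows the pen's tail at about (262,125), the sleeve mouth near (310,129) and the foot centre (315,128). Zooming in for the axis.

Run:
```python
from h import *
w=dict(np.load('pics/wrist8.npz'))
print('ring',plane(w,329,125.8,.080),'dish c',plane(w,315/6+265,284/6+70,.080),'lugs c',plane(w,315/6+265,280/6+70,.070))
d=dict(np.load('pics/wrist9.npz'));im=d['img'];cv2.imwrite('pics/w9c.png',cv2.resize(im[85:170,245:350],None,fx=7,fy=7,interpolation=2))
```

```text
ring [ 0.58613206 -0.03049069  0.08      ] dish c [ 0.57640351 -0.02149619  0.08      ] lugs c [ 0.57649325 -0.02085491  0.07      ]
```

View pics/w9c.png

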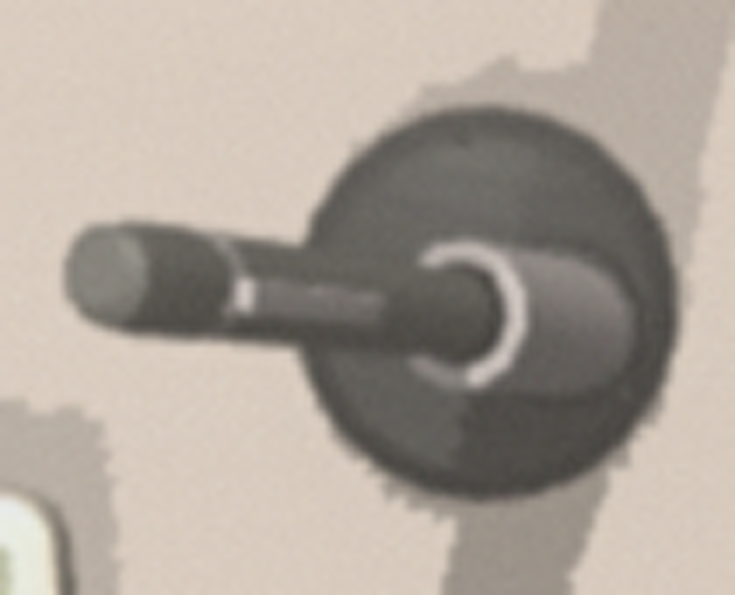

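Run:
```python
from h import *
from scipy.optimize import brentq
d=dict(np.load('pics/wrist9.npz'))
ft=plane(d,315,128.1,.008);print('foot',ft)
o,r=ray(d,260.3,124.3)
for zm in(.062,.064,.066):
    M=plane(d,311.4,129.7,zm)
    f=lambda z:np.linalg.norm(o+r*(z-o[2])/r[2]-M)-.092
    z=brentq(f,.12,.17);T=o+r*(z-o[2])/r[2];a=(T-M)/.092
    print(zm,'mouth',M,'tail',T,'axis',a,'tilt',np.degrees(np.arccos(a[2])),'az',np.degrees(np.arctan2(a[1],a[0])))
s=dict(np.load('pics/scene0.npz'));sd=dict(np.load('pics/side0.npz'))
print('tail all',tri([(o,r),ray(s,343,275),ray(sd,344,147.6)]),'w+side',tri([(o,r),ray(sd,344,147.6)]),'w+scene',tri([(o,r),ray(s,343,275)]))
```

```text
foot [ 0.53556812 -0.29760394  0.008     ]
0.062 mouth [ 0.53227022 -0.29740947  0.062     ] tail [ 0.49216781 -0.2850197   0.14386751] axis [-0.43589582  0.13467139  0.88986429] tilt 27.143801804885552 az 162.83130084260245
0.064 mouth [ 0.53232856 -0.2973505   0.064     ] tail [ 0.49258161 -0.28503748  0.14605224] axis [-0.43203205  0.1338372   0.89187214] tilt 26.89055019365618 az 162.78778492411232
0.066 mouth [ 0.53238689 -0.29729153  0.066     ] tail [ 0.49299499 -0.28505524  0.14823473] axis [-0.42817287  0.1330032   0.89385577] tilt 26.63816652255967 az 162.74365449225485
tail all (array([ 0.4915296 , -0.28528587,  0.14318604]), [np.float64(0.0005696238984997849), np.float64(0.0011208348142855882), np.float64(0.0015498093424330338)]) w+side (array([ 0.49097312, -0.28503566,  0.14294861]), [np.float64(0.0010031219613226082), np.float64(0.001003121961322717)]) w+scene (array([ 0.4923575 , -0.28525701,  0.14326277]), [np.float64(0.00038445424080319564), np.float64(0.0003844542408031744)])
```

The tail agrees across three views: (0.492,−0.285,0.144). The foot agrees with the mouth, the tilt is about 26° and the lean azimuth about 163°. Working out the pose change for a grip along the pen's axis.

```bash
cat > pen.py <<'E'
from h import *
def cur():
    ob=robot.get_obs();return ob['ee_pos'],R.from_quat(np.roll(ob['ee_rot'],-1))
def frame(tilt,az):
    t=np.radians(tilt);z=np.radians(az)
    a=np.array([np.sin(t)*np.cos(z),np.sin(t)*np.sin(z),np.cos(t)])
    h=-np.array([np.cos(z),np.sin(z),0]);x=h*np.cos(t)+np.array([0,0,1])*np.sin(t);zz=-a
    return a,R.from_matrix(np.c_[x,np.cross(zz,x),zz])
E
python3 - <<'E'
from pen import *
p,r=cur();a,rt=frame(26,163);print(a,rt.as_matrix())
v=(r.inv()*rt).as_rotvec();print('rotvec',v,np.linalg.norm(v))
T=np.array([.4922,-.2851,.1440])
pre=T-.064*a+.10*a
print('pre',pre,'shift in final tool frame',rt.inv().apply(pre-p),'in current frame',r.inv().apply(pre-p))
E
```

```text
[-0.41921641  0.12816732  0.89879405] [[ 0.85952102 -0.2923717   0.41921641]
 [-0.26278195 -0.95630476 -0.12816732]
 [ 0.43837115  0.         -0.89879405]]
rotvec [-0.04073071  0.45460421  0.1677281 ] 0.48626812686344073
pre [ 0.47710821 -0.28048598  0.17635659] shift in final tool frame [-0.09936244 -0.05652865  0.030677  ] in current frame [-0.06500014 -0.06847042  0.07138799]
```

>>> servo_tool(targets=[[[-0.008,0.091,0.0335],[0,0,0],0.0878],[[-0.008,0.091,0.0335],[0,0,0],0.0878],[[-0.008,0.091,0.0335],[0,0,0],0.0878],[[-0.008,0.091,0.0335],[0,0,0],0.0878],[[-0.008,0.091,0.0335],[0,0,0],0.0878],[[0,0,0],[-0.03,-0.02,0],0.0878],[[0,0,0],[-0.035,-0.02,0],0.0878],[[0,0,0],[-0.034,-0.016,0],0.0878]])

```text
time: 8.87
ee_pos: [0.4637, -0.2744, 0.2043]
ee_rot: [0.033, 0.964, -0.142, 0.224]
contact_force: [0.0, -0.4, -0.2]
gripper_width: 0.996
```

>>> servo_tool(targets=[[[0,0,0],[0,0,0],0.0878],[[0,0,0],[0,0,0],0.0878],[[0,0,0],[0,0,0],0.0878]])

```text
time: 9.12
ee_pos: [0.4657, -0.2775, 0.2061]
ee_rot: [0.034, 0.963, -0.142, 0.224]
contact_force: [0.1, -0.5, 0.2]
gripper_width: 0.998
```

Run:
```python
from pen import *
d=grab('wrist','wrist10.png');grab('scene','scene10.png');p,r=cur();print(p,r.as_matrix());print(robot.get_obs()['q'])
T=np.array([.4922,-.2851,.1440]);a,rt=frame(26,163)
print('tail in tool',r.inv().apply(T-p),'axis in tool',r.inv().apply(a)); print(proj(d,T),proj(d,T-.05*a))
```

```text
[ 0.46588148 -0.27886089  0.20621214] [[ 0.85815795 -0.29108209  0.42289023]
 [-0.26053154 -0.95669729 -0.12982148]
 [ 0.44236664  0.0012311  -0.89683345]]
[ 0.45396209  0.06945853  0.06174379  2.19157599 -0.23433705  0.44230343
  0.4092536 ]
tail in tool [-0.00330964 -0.0017685   0.06773375] axis in tool [ 4.45097822e-03  5.15563762e-04 -9.99989961e-01]
[314.73855102 212.80593063] [315.1429898  197.11828461]
```

View pics/wrist10.png

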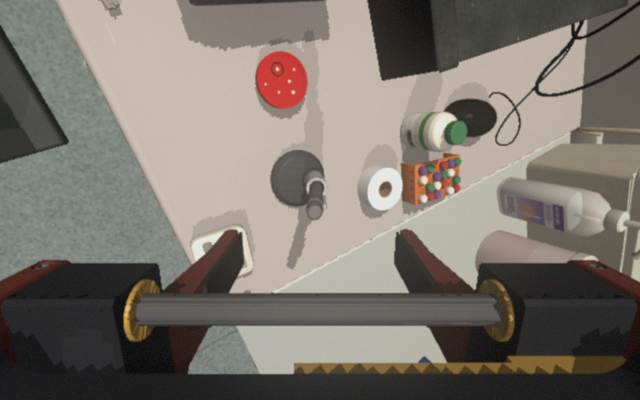

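View pics/scene10.png

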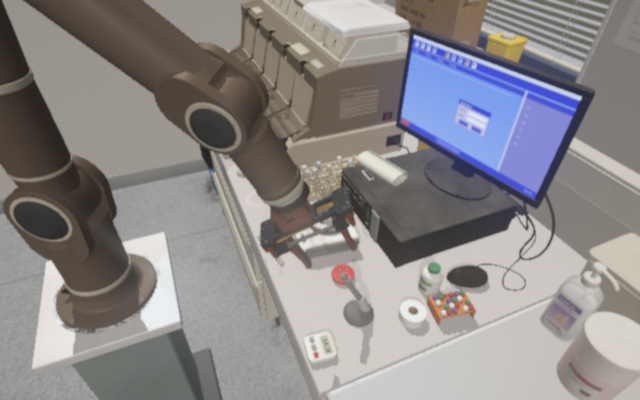

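The pen's tail is at (314,211), predicted (314.7,212.8), and the pen is nearly along the view of the approach. Zooming in to refine the axis.

Run:
```python
from pen import *
d=dict(np.load('pics/wrist10.npz'));im=d['img'];cv2.imwrite('pics/w10c.png',cv2.resize(im[140:230,265:355],None,fx=7,fy=7,interpolation=2))
```

```text
(no output)
```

View pics/w10c.png

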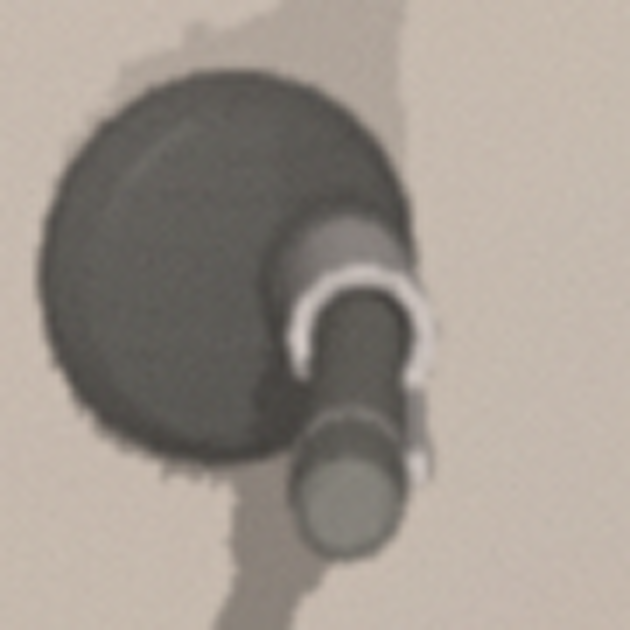

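Run:
```python
from pen import *
d=dict(np.load('pics/wrist10.npz'));w9=dict(np.load('pics/wrist9.npz'))
T,e=tri([ray(d,315,212.4),ray(w9,260.3,124.3)]);M,e2=tri([ray(d,316.6,187.9),ray(w9,311.4,129.7)]);print('T',T,e,'M',M,e2,np.linalg.norm(T-M))
a=(T-M)/np.linalg.norm(T-M);print(a,np.degrees(np.arccos(a[2])),np.degrees(np.arctan2(a[1],a[0])))
p,r=cur();print('tail tool',r.inv().apply(T-p),'M tool',r.inv().apply(M-p))
# length constrained from w10
o,q=ray(d,316.6,187.9);T2=np.array([.4922,-.2851,.144])
for TT in(T,T2):
  b=np.dot(q,TT-o);c=np.dot(TT-o,TT-o)-.092**2;t=b+np.sqrt(b*b-c);Mm=o+t*q;a=(TT-Mm)/.092;print(Mm,a,np.degrees(np.arccos(a[2])),np.degrees(np.arctan2(a[1],a[0])),r.inv().apply(a))
```

```text
T [ 0.49233913 -0.28490427  0.1442058 ] [np.float64(0.0001584517601677517), np.float64(0.00015845176016779773)] M [ 0.53209035 -0.29762162  0.06147502] [np.float64(0.00025622405445514866), np.float64(0.000256224054455103)] 0.09266213851680306
[-0.42899095  0.1372443   0.8928218 ] 26.76999669631739 162.25930280955728
tail tool [-0.0031502  -0.00199599  0.06758261] M tool [-0.00232144 -0.00150206  0.16023972]
[ 0.53171174 -0.29760919  0.06203291] [-0.42796311  0.13809692  0.89318353] 26.723945264132407 162.11593111660866 [-0.00812395 -0.00644496 -0.99994623]
[ 0.53176483 -0.29766091  0.06189734] [-0.43005255  0.13653165  0.89242026] 26.821031131246446 162.38657123353758 [-0.00984686 -0.00434021 -0.9999421 ]
```

Two-view length is 92.7 mm (expected 92) and the tool is aligned with the pen within 0.5°. Offset correction is x −2.8, y −1.8 mm, then advance 131 mm.

>>> servo_tool(targets=[[[0,0,0],[-0.0028,-0.0018,0],0.0878],[[0,0,0],[0,0,0.015],0.0878],[[0,0,0],[0,0,0.02],0.0878],[[0,0,0],[0,0,0.02],0.0878],[[0,0,0],[0,0,0.015],0.0878],[[0,0,0],[0,0,0.01],0.0878],[[0,0,0],[0,0,0],0.0878],[[0,0,0],[0,0,0],0.0878]])

```text
time: 9.88
ee_pos: [0.4958, -0.2869, 0.1317]
ee_rot: [0.034, 0.964, -0.144, 0.223]
contact_force: [0.3, 0.8, -0.6]
gripper_width: 0.995
```

Run:
```python
from pen import *
d=grab('wrist','wrist11.png');p,r=cur();ob=robot.get_obs();print(p,ob['q'],ob['contact_force'])
T=np.array([ 0.49233913,-0.28490427 , 0.1442058]);M=np.array([ 0.53209035, -0.29762162 , 0.06147502])
print('tail tool',r.inv().apply(T-p),'M tool',r.inv().apply(M-p),proj(d,T))
```

```text
[ 0.49585338 -0.28708091  0.13240813] [ 0.48782618  0.24099873  0.00694891  2.20492808 -0.34328839  0.26158127
  0.50990231] [0.6475835  0.50283892 0.41540401]
tail tool [ 0.00160933 -0.00104069 -0.01235313] M tool [ 0.00262625 -0.00060018  0.08030239] [321.6643187  257.16022793]
```

View pics/wrist11.png

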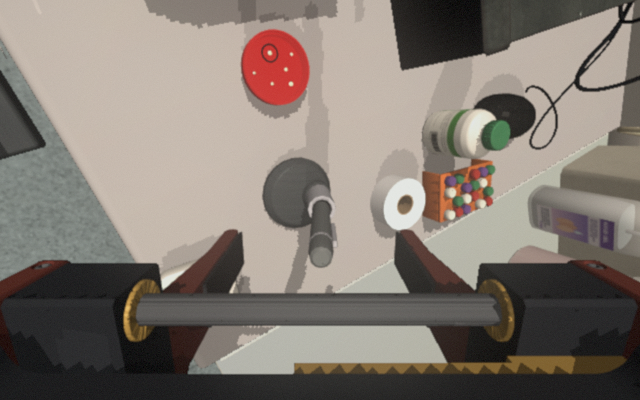

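The pen is between the fingers (tail at (321,257)). Joint 6 is nearing its lower limit (0.26 against 0.13), so I'll grip a bit higher, about 28 mm below the tail.

>>> servo_tool(targets=[[[0,0,0],[0.0018,-0.001,0.005],0.0878],[[0,0,0],[0,0,0.01],0.0878],[[0,0,0],[0,0,0.01],0.0878],[[0,0,0],[0,0,0.01],0.0878],[[0,0,0],[0,0,0],0.0878],[[0,0,0],[0,0,0],0.0878]])

```text
time: 10.43
ee_pos: [0.5121, -0.2907, 0.1003]
ee_rot: [0.034, 0.964, -0.144, 0.223]
contact_force: [0.3, 0.4, -0.1]
gripper_width: 1.0
```

Run:
```python
from pen import *
d=grab('wrist','wrist12.png');p,r=cur();ob=robot.get_obs();print(p,ob['q'],ob['contact_force'])
T=np.array([ 0.49233913,-0.28490427 , 0.1442058]);M=np.array([ 0.53209035, -0.29762162 , 0.06147502])
print('tail tool',r.inv().apply(T-p),'M tool',r.inv().apply(M-p),proj(d,T))
```

```text
[ 0.51210467 -0.29084077  0.10081686] [ 0.51241721  0.32227917 -0.03366939  2.19266385 -0.37601302  0.19183872
  0.53991703] [-0.62094184  0.09059465  0.23404144]
tail tool [ 0.00052921  0.0001365  -0.04804394] M tool [0.00166004 0.00060935 0.0446101 ] [319.74768244 296.77885165]
```

View pics/wrist12.png

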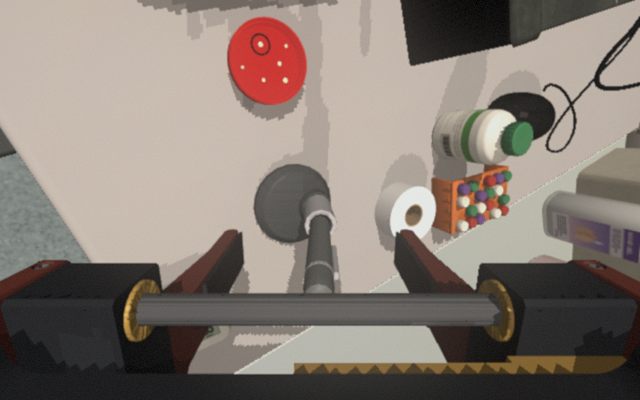

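The pen lies centred between the jaws (barrel at column 320). Closing at 25 N.

>>> servo_tool(targets=[[[0,0,0],[0,0,0],0.04],[[0,0,0],[0,0,0],0.02],[[0,0,0],[0,0,0],0.008],[[0,0,0],[0,0,0],0.005],[[0,0,0],[0,0,0],0.005],[[0,0,0],[0,0,0],0.005],[[0,0,0],[0,0,0],0.005],[[0,0,0],[0,0,0],0.005]], grip_force=25)

```text
time: 11.15
ee_pos: [0.5124, -0.2909, 0.1015]
ee_rot: [0.034, 0.963, -0.144, 0.224]
contact_force: [-0.0, 0.3, -0.0]
gripper_width: 0.434
```

>>> servo_tool(targets=[[[0,0,0],[0,0,0],0.005],[[0,0,0],[0,0,0],0.005],[[0,0,0],[0,0,0],0.005],[[0,0,0],[0,0,0],0.005]])

```text
time: 11.48
ee_pos: [0.5124, -0.2909, 0.1014]
ee_rot: [0.034, 0.963, -0.144, 0.224]
contact_force: [0.2, 0.2, 0.4]
gripper_width: 0.154
```

Gripped (13.5 mm). Drawing out along the axis.

>>> servo_tool(targets=[[[0,0,0],[0,0,0],0.005],[[0,0,0],[0,0,-0.005],0.005],[[0,0,0],[0,0,-0.01],0.005],[[0,0,0],[0,0,-0.012],0.005],[[0,0,0],[0,0,0],0.005]])

```text
time: 11.9
ee_pos: [0.5008, -0.2878, 0.1279]
ee_rot: [0.034, 0.963, -0.144, 0.225]
contact_force: [-0.5, -0.3, -0.2]
gripper_width: 0.155
```

>>> servo_tool(targets=[[[0,0,0],[0,0,-0.015],0.005],[[0,0,0],[0,0,-0.02],0.005],[[0,0,0],[0,0,-0.02],0.005],[[0,0,0],[0,0,-0.015],0.005],[[0,0,0],[0,0,-0.01],0.005],[[0,0,0],[0,0,0],0.005],[[0,0,0],[0,0,0],0.005],[[0,0,0],[0,0,0],0.005]])

```text
time: 12.57
ee_pos: [0.4674, -0.2767, 0.1968]
ee_rot: [0.034, 0.964, -0.144, 0.223]
contact_force: [-0.1, 2.0, -0.2]
gripper_width: 0.158
```

Run:
```python
from pen import *
for n in('wrist','scene','side'):grab(n,n+'13.png')
p,r=cur();ob=robot.get_obs();print(p,ob['q'],ob['contact_force'],ob['gripper_width'])
a=cv2.imread('pics/scene13.png')[170:350,240:420];b=cv2.imread('pics/side13.png')[60:240,240:420];cv2.imwrite('pics/p13.png',cv2.resize(np.hstack([a,b]),None,fx=2.2,fy=2.2,interpolation=2))
```

```text
[ 0.46722507 -0.27683323  0.19649555] [ 0.4280736   0.08416117  0.08235674  2.20189706 -0.24370266  0.42089079
  0.41290649] [-1.02264458 -0.30548103  0.28052748] 0.15538489075005443
```

View pics/p13.png

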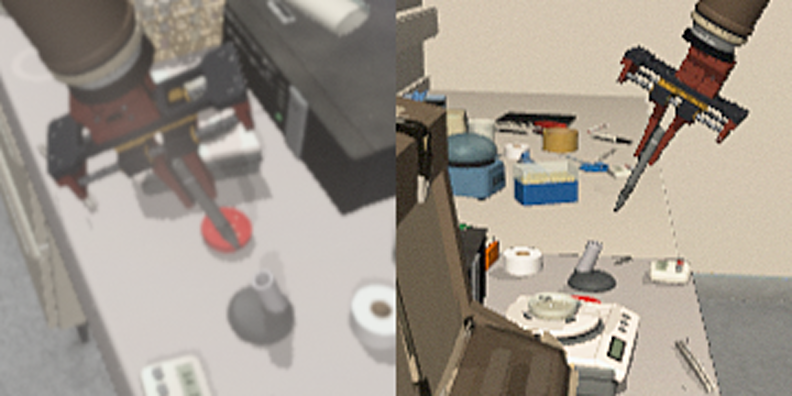

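View pics/wrist13.png

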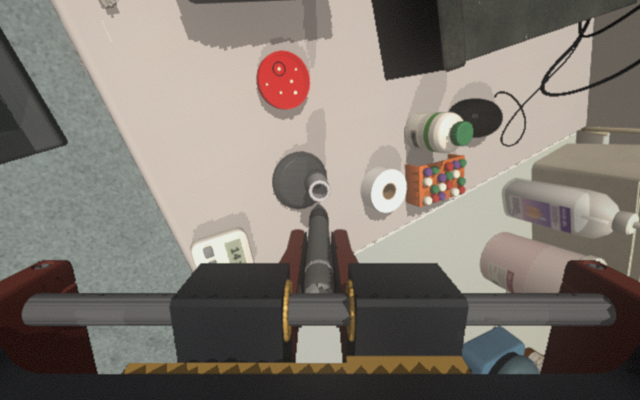

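The pen is out and held straight, with the stand empty. The nib is at (318,207) in the wrist picture. Next: nib position in the tool frame, and the turn to upright.

Run:
```python
from pen import *
p,r=cur();d=dict(np.load('pics/wrist13.npz'));sd=dict(np.load('pics/side13.npz'));sc=dict(np.load('pics/scene13.npz'))
cv2.imwrite('pics/w13c.png',cv2.resize(d['img'][170:300,260:380],None,fx=5,fy=5,interpolation=2))
us=(240+(616-396)/2.2,60+208/2.2);uc=(240+235/2.2,170+246/2.2);print(us,uc)
for nm,rs in(('ws',[ray(d,318,207),ray(sd,*us)]),('wc',[ray(d,318,207),ray(sc,*uc)])):
    N,e=tri(rs);print(nm,N,e,r.inv().apply(N-p))
# wrist ray at tool z=.092
o,q=ray(d,318,207);o=r.inv().apply(o-p);q=r.inv().apply(q);print('at z .092',o+q*(.092-o[2])/q[2])
h=R.from_euler('z',-7.2,degrees=True).as_matrix();rt=R.from_matrix(h@np.diag([1,-1,-1.]))
v=(r.inv()*rt).as_rotvec();print(v,np.linalg.norm(v)); tgt=np.array([.5861,-.0305,.250]);print('shift in upright tool frame',rt.inv().apply(tgt-p))
```

```text
(340.0, 154.54545454545453) (346.8181818181818, 281.8181818181818)
ws [ 0.50221818 -0.28741287  0.11997605] [np.float64(0.000972868198784708), np.float64(0.0009728681987847156)] [-0.00075393 -0.00016854  0.08480026]
wc [ 0.50265045 -0.2878388   0.11936364] [np.float64(0.0007724067482939718), np.float64(0.0007724067482938868)] [-0.00053967  0.00011198  0.08558685]
at z .092 [0.00020451 0.001786   0.092     ]
[ 0.03960437 -0.45340088 -0.16780616] 0.48507708075089834
shift in upright tool frame [ 0.08706382 -0.2592898  -0.05350445]
```

View pics/w13c.png

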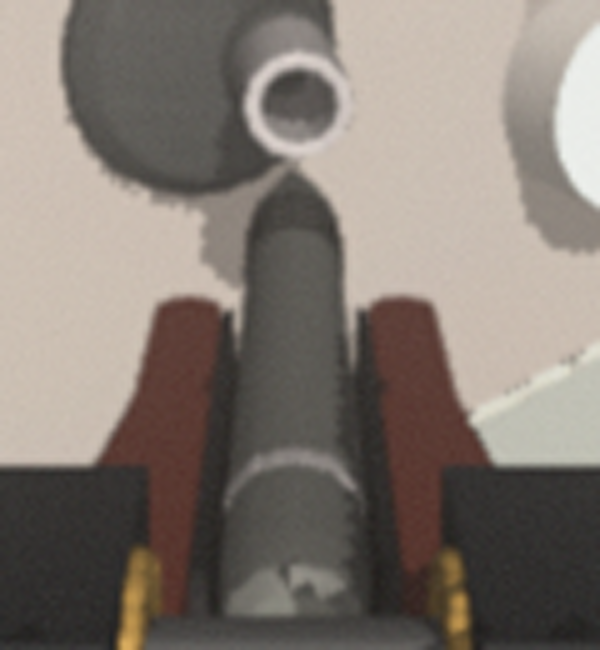

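>>> servo_tool(targets=[[[0,0,0],[0,0,-0.01],0.005],[[0.008,-0.0907,-0.0336],[0,0,-0.01],0.005],[[0.008,-0.0907,-0.0336],[0,0,-0.01],0.005],[[0.008,-0.0907,-0.0336],[0,0,-0.01],0.005],[[0.008,-0.0907,-0.0336],[0,0,-0.01],0.005],[[0.008,-0.0907,-0.0336],[0,0,-0.005],0.005],[[0,0,0],[0,0,0],0.005],[[0,0,0],[0,0,0],0.005]])

```text
time: 13.38
ee_pos: [0.4514, -0.2722, 0.2488]
ee_rot: [0.0, 0.998, -0.063, 0.001]
contact_force: [-0.6, -0.1, 0.1]
gripper_width: 0.157
```

Run:
```python
from pen import *
p,r=cur();ob=robot.get_obs();print(p,r.as_matrix()[:,2],ob['q'],ob['gripper_width'])
tgt=np.array([.5861,-.0305,.235]);print('shift',r.inv().apply(tgt-p))
h=R.from_euler('z',-7.2,degrees=True).as_matrix();rt=R.from_matrix(h@np.diag([1,-1,-1.]));print((r.inv()*rt).as_rotvec())
d=dict(np.load('pics/wrist13.npz'))
```

```text
[ 0.45144328 -0.27218657  0.24878054] [ 2.11866559e-03 -7.53184603e-04 -9.99997472e-01] [ 0.36725315  0.2178457   0.09948519  1.80580231 -0.02419348  1.11687149
  0.34943424] 0.15691284838112515
shift [ 0.1033075  -0.25665061  0.01388376]
[ 0.00048185 -0.00219633  0.00013376]
```

Upright. Moving over the ring at a safe height.

>>> servo_tool(targets=[[[0,0,0],[0.008,-0.015,0],0.005],[[0,0,0],[0.013,-0.035,0],0.005],[[0,0,0],[0.014,-0.037,0],0.005],[[0,0,0],[0.014,-0.037,0],0.005],[[0,0,0],[0.014,-0.037,0],0.005],[[0,0,0],[0.014,-0.037,0],0.005],[[0,0,0],[0.014,-0.033,0],0.005],[[0,0,0],[0.012,-0.025,0],0.005]])

```text
time: 14.05
ee_pos: [0.5847, -0.028, 0.2491]
ee_rot: [-0.001, 0.998, -0.062, 0.002]
contact_force: [0.8, 0.7, 0.1]
gripper_width: 0.158
```

>>> servo_tool(targets=[[[0,0,0],[0,0,0.01],0.005],[[0,0,0],[0,0,0.01],0.005],[[0,0,0],[0,0,0.01],0.005],[[0,0,0],[0,0,0.01],0.005],[[0,0,0],[0,0,0.005],0.005],[[0,0,0],[0,0,0],0.005],[[0,0,0],[0,0,0],0.005]])

```text
time: 14.63
ee_pos: [0.5846, -0.032, 0.2042]
ee_rot: [0.0, 0.998, -0.063, 0.001]
contact_force: [-0.1, 1.3, -0.3]
gripper_width: 0.154
```

Run:
```python
from pen import *
for n in('wrist','scene','side'):grab(n,n+'14.png')
p,r=cur();print(p,r.as_matrix()[:,2],r.inv().apply(np.array([.5861,-.0305,.08])-p))
a=cv2.imread('pics/scene14.png')[150:270,260:400];b=cv2.imread('pics/side14.png')[120:240,260:400];cv2.imwrite('pics/p14.png',cv2.resize(np.hstack([a,b]),None,fx=2.8,fy=2.8,interpolation=2))
```

```text
[ 0.5852907  -0.0313949   0.20495694] [ 2.50592025e-03 -4.23123339e-04 -9.99996771e-01] [ 0.00037311 -0.00100262  0.12495819]
```

View pics/p14.png

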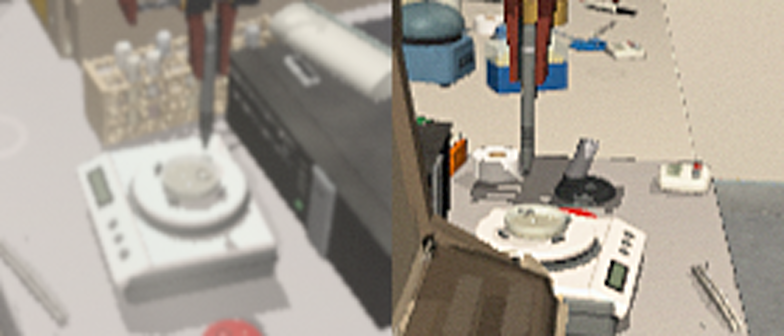

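View pics/wrist14.png

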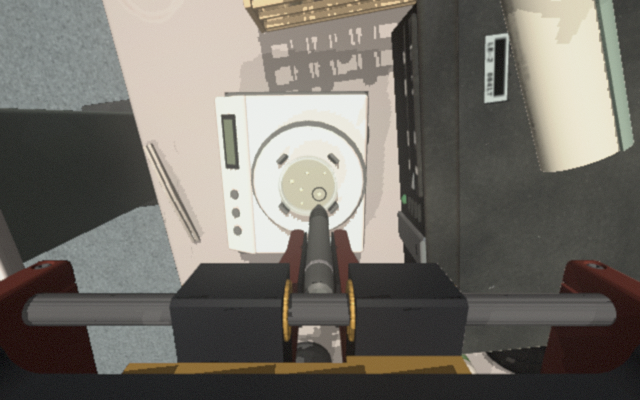

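The pen is vertical in both outside views; the nib is at (318.6,205) and the ring at (319,194). Checking the ring's position in the tool frame from this picture.

Run:
```python
from pen import *
d=dict(np.load('pics/wrist14.npz'));p,r=cur()
c=d['img'][150:260,265:365];cv2.imwrite('pics/w14c.png',cv2.resize(c,None,fx=5,fy=5,interpolation=2))
w=plane(d,319,194,.08);print(w,r.inv().apply(w-p))
o,q=ray(d,318.6,204.5);o=r.inv().apply(o-p);q=r.inv().apply(q)
for z in(.086,.089,.092):print(o+q*(z-o[2])/q[2])
```

```text
[ 0.58600747 -0.03044203  0.08      ] [ 0.00027403 -0.0010485   0.12495793]
[-6.95340622e-05 -1.51734388e-03  8.60000000e-02]
[-7.34587604e-05 -6.62974186e-04  8.90000000e-02]
[-7.73834587e-05  1.91395506e-04  9.20000000e-02]
```

View pics/w14c.png

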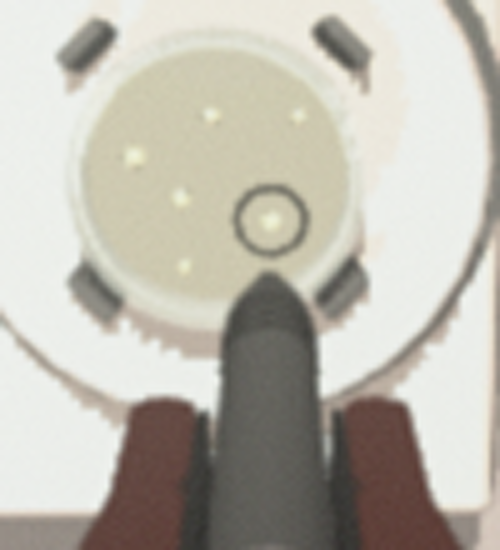

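>>> servo_tool(targets=[[[0,0,0],[0.0003,-0.0008,0.005],0.005],[[0,0,0],[0,0,0.008],0.005],[[0,0,0],[0,0,0.008],0.005],[[0,0,0],[0,0,0.004],0.005],[[0,0,0],[0,0,0],0.005],[[0,0,0],[0,0,0],0.005],[[0,0,0],[0,0,0],0.005]])

```text
time: 15.37
ee_pos: [0.5856, -0.0303, 0.1794]
ee_rot: [0.0, 0.998, -0.063, 0.001]
contact_force: [-0.8, -0.6, -0.5]
gripper_width: 0.157
```

Run:
```python
from pen import *
d=grab('wrist','wrist15.png');sd=grab('side','side15.png');sc=grab('scene','scene15.png')
p,r=cur();print(p,r.inv().apply(np.array([.586,-.0305,.08])-p),robot.get_obs()['contact_force'])
c=cv2.resize(d['img'][170:270,270:370],None,fx=3.9,fy=3.9,interpolation=2);e=cv2.resize(sd['img'][150:250,280:380],None,fx=3.9,fy=3.9,interpolation=2)
cv2.imwrite('pics/w15c.png',np.hstack([c,e]))
```

```text
[ 0.58564609 -0.03028642  0.1797083 ] [0.00016631 0.00015434 0.0997089 ] [ 0.29002819 -0.06548602 -0.36833826]
```

View pics/w15c.png

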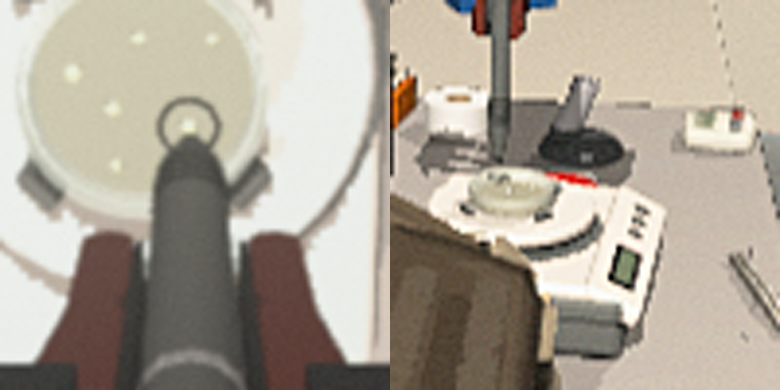

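Nib tip sits just below the ring centre in the image with about 8 mm to go, and converging. Descending gently.

>>> servo_tool(targets=[[[0,0,0],[0,0,0.003],0.005],[[0,0,0],[0,0,0.002],0.005],[[0,0,0],[0,0,0],0.005],[[0,0,0],[0,0,0],0.005]])

```text
time: 15.85
ee_pos: [0.5853, -0.0303, 0.1741]
ee_rot: [0.0, 0.998, -0.063, 0.001]
contact_force: [0.3, 0.2, -1.0]
gripper_width: 0.156
```

Run:
```python
from pen import *
d=grab('wrist','wrist16.png');f=[]
p,r=cur();print(p,r.inv().apply(np.array([.586,-.0305,.08])-p),robot.get_obs()['contact_force'])
cv2.imwrite('pics/w16c.png',cv2.resize(d['img'][170:270,270:370],None,fx=5,fy=5,interpolation=2))
```

```text
[ 0.58541056 -0.03033294  0.17430607] [4.73768318e-04 6.85877749e-05 9.43068428e-02] [-0.35521376 -0.3005095  -0.7929724 ]
```

View pics/w16c.png

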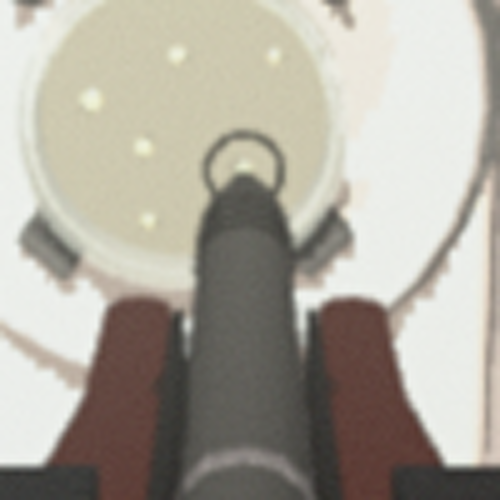

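>>> servo_tool(targets=[[[0,0,0],[0,0,0.001],0.005],[[0,0,0],[0,0,0.0005],0.005],[[0,0,0],[0,0,0],0.005],[[0,0,0],[0,0,0],0.005]])

```text
time: 16.23
ee_pos: [0.5854, -0.0303, 0.1728]
ee_rot: [0.0, 0.998, -0.063, 0.001]
contact_force: [-0.9, -0.3, -0.5]
gripper_width: 0.154
```

>>> servo_tool(targets=[[[0,0,0],[0,0,0.0005],0.005],[[0,0,0],[0,0,0.0005],0.005],[[0,0,0],[0,0,0],0.005],[[0,0,0],[0,0,0],0.005]])

```text
time: 16.57
ee_pos: [0.5854, -0.0303, 0.1719]
ee_rot: [0.0, 0.998, -0.063, 0.001]
contact_force: [0.2, -0.4, -1.0]
gripper_width: 0.156
```

Run:
```python
from pen import *
F=[]
for i in range(6):
    robot.grab_frame('side');F.append(robot.get_obs()['contact_force'])
p,r=cur();print(p,np.mean(F,0),np.std(F,0))
```

```text
[ 0.58542026 -0.03033075  0.17189531] [-0.07764987  0.2115605  -0.5185063 ] [0.55831317 0.4956214  0.39945347]
```

No contact yet (baseline about −0.5 N). Continuing.

>>> servo_tool(targets=[[[0,0,0],[0,0,0.0005],0.005],[[0,0,0],[0,0,0.0005],0.005],[[0,0,0],[0,0,0],0.005],[[0,0,0],[0,0,0],0.005]])

```text
time: 17.2
ee_pos: [0.5854, -0.0304, 0.1708]
ee_rot: [0.0, 0.998, -0.063, 0.001]
contact_force: [0.6, -0.6, -0.8]
gripper_width: 0.16
```

>>> servo_tool(targets=[[[0,0,0],[0,0,0.0005],0.005],[[0,0,0],[0,0,0.0005],0.005],[[0,0,0],[0,0,0],0.005],[[0,0,0],[0,0,0],0.005]])

```text
time: 17.53
ee_pos: [0.5854, -0.0303, 0.1699]
ee_rot: [0.0, 0.998, -0.063, 0.001]
contact_force: [0.1, -0.1, -0.5]
gripper_width: 0.155
```

```bash
cat > f.py <<'E'
from pen import *
F=[]
for i in range(6):
    robot.grab_frame('side');F.append(robot.get_obs()['contact_force'])
p,r=cur();print(p,r.as_matrix()[:,2],np.mean(F,0),np.std(F,0),robot.get_obs()['time'])
E
python3 f.py
python3 - <<'E'
from pen import *
d=grab('wrist','wrist17.png');cv2.imwrite('pics/w17c.png',cv2.resize(d['img'][170:270,270:370],None,fx=5,fy=5,interpolation=2))
E
```

```text
[ 0.58543094 -0.03033008  0.16988966] [ 1.48928237e-03 -4.28125696e-04 -9.99998799e-01] [-0.01247099 -0.02257343 -0.38245069] [0.19932303 0.41712372 0.32285512] 17.8333
```

View pics/w17c.png

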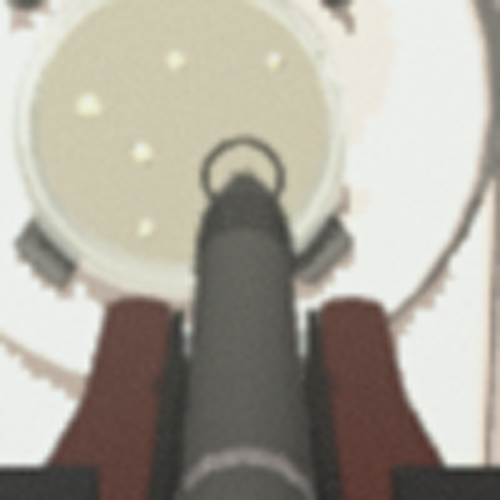

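Nib tip at crop (244,176) against ring centre (244,179), within 1 mm. Still no contact, so I go on.

>>> servo_tool(targets=[[[0,0,0],[0,0,0.0005],0.005],[[0,0,0],[0,0,0.0005],0.005],[[0,0,0],[0,0,0],0.005],[[0,0,0],[0,0,0],0.005]])

```text
time: 18.22
ee_pos: [0.5855, -0.0303, 0.169]
ee_rot: [0.0, 0.998, -0.063, 0.001]
contact_force: [-1.5, 0.6, 2.8]
gripper_width: 0.151
```

```bash
python3 f.py
```

```text
[ 0.58550257 -0.0303642   0.16896912] [ 1.68816360e-03 -4.27043495e-04 -9.99998484e-01] [-0.04909426  0.16973973  1.89779457] [0.46947194 0.33611527 0.4393316 ] 18.5167
```

>>> servo_tool(targets=[[[0,0,0],[0,0,0.0005],0.005],[[0,0,0],[0,0,0.0005],0.005],[[0,0,0],[0,0,0],0.005],[[0,0,0],[0,0,0],0.005]])

```text
time: 18.85
ee_pos: [0.5855, -0.0303, 0.1679]
ee_rot: [0.0, 0.998, -0.063, 0.001]
contact_force: [-0.2, -0.4, 2.5]
gripper_width: 0.155
```

```bash
python3 f.py
```

```text
[ 0.58547494 -0.03036299  0.16793702] [ 1.60048863e-03 -4.41530892e-04 -9.99998622e-01] [-0.384879    0.14896288  2.75937302] [0.46387595 0.47742122 0.37634237] 19.15
```

Contact at about z = 0.1695. The spring now adds about 0.9 N/mm. Net force is about 3.3 N, so 1.8 mm more is needed.

>>> servo_tool(targets=[[[0,0,0],[0,0,0.0005],0.005],[[0,0,0],[0,0,0.0005],0.005],[[0,0,0],[0,0,0.0005],0.005],[[0,0,0],[0,0,0.0003],0.005],[[0,0,0],[0,0,0],0.005],[[0,0,0],[0,0,0],0.005],[[0,0,0],[0,0,0],0.005],[[0,0,0],[0,0,0],0.005]])

```text
time: 19.82
ee_pos: [0.5855, -0.0303, 0.1662]
ee_rot: [0.0, 0.998, -0.063, 0.001]
contact_force: [-0.1, 0.3, 5.1]
gripper_width: 0.155
```

```bash
python3 f.py
python3 - <<'E'
from pen import *
for n in('wrist','scene','side'):d=grab(n,n+'18.png')
w=cv2.imread('pics/wrist18.png')
A=[cv2.resize(cv2.imread(f'pics/{n}18.png')[y:y+90,x:x+90],(265,265),interpolation=2) for n,x,y in(('wrist',275,170),('scene',290,160),('side',280,145))]
cv2.imwrite('pics/p18.png',np.hstack(A))
E
```

```text
[ 0.58550825 -0.03032968  0.16614421] [ 1.68196037e-03 -4.45153517e-04 -9.99998486e-01] [-0.17428847 -0.01506059  4.02492031] [0.36375894 0.27237542 0.75263391] 20.1167
```

View pics/p18.png

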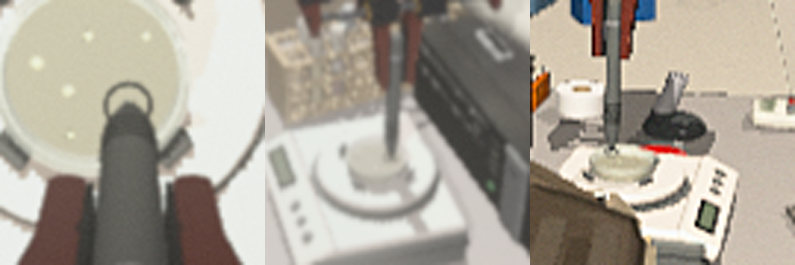

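Nib tip at the ring centre (crop (130,101) against (129,105), about 1 mm), pen upright, net force about 4.5 N, plate sunk about 3 mm and the dish still between the lugs. Handing in.

```bash
python3 -c "
from workcell import robot
print(robot.close_job(), robot.get_obs()['contact_force'])"
```

```text
the job is handed in; nothing more can be done
the job is handed in; nothing more can be done
```

I put the ringed dish flat between the touch plate's four lugs. I then drew the pen out along its sleeve, turned it upright and pressed its nib inside the ring. The job was handed in at about 20 s with the pen still gripped and pressed. It reports no verdict.

**Last checks**
- **Dish:** centred within about 1 mm when I released it. The last wrist crop still shows it between the lugs.
- **Nib:** about 1 mm from the ring's centre in the wrist picture.
- **Pen:** tool axis 0.1° from vertical, and the pen looked straight in the grip.
- **Press:** about 4.0 N measured, or 4.5 N after allowing for the −0.5 N baseline. The plate is sunk roughly 2.6–3.3 mm, judged from tool height since contact and from the force.
- **Other things:** the dish without a ring and the things near the stand looked unmoved in the pictures I viewed. I did not measure them again.

**What disagreed**
- **Pen tilt:** measured about 27°, just outside the stated 22 ± 4°. The grip along that axis worked without trouble.
- **Nib position along the pen:** the outside cameras put it about 7 mm higher than the wrist estimate. I found contact by force instead; it came at 89–90 mm below the tool point.
- **Scene camera:** it gave y about 3–12 mm lower than the wrist camera, so I used the wrist values.

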